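Clamp a board and brush its solder joints with a freshly wetted brush

TASK

The board lies loose in the board vice: nudge the stiff sliding jaw up until the board sits snug between both jaws, without squeezing it hard. Then take the cleaning brush from its rest, dip its bristle tip into the steel dish of the pump dispenser and press the dish gently down through its full stroke, and brush lightly along the row of solder joints with the bristle tip, from the end beside the cream pin header to the far end. Lay the brush back in both notches of its rest; keep the dispenser standing where it is and leave the tools lying round the work alone.

Things in the scene. Friction and masses are not known exactly. Their poses are not given: they have to be found in the camera images.
- board_vice: White board vice standing fixed on the bench, 140 x 215 x 80 mm. Origin on its underside in the middle of its length; y runs along its two guide rods towards the fixed jaw, z up. Two round rods (8 mm, at x = -36 and +36 mm, tops at z = 54 mm) carry the board. Fixed jaw: 110 mm long in x, inner face at y = 70.5 mm, z = 35 to 65 mm; a 50 mm wide post behind it also ends at 62 mm. A 110 mm wide, 46 mm high end block stands at y = -88 to -108 mm.
- fixed_face (a point): Middle of the inner face of the vice's fixed jaw, 10 mm below its top edge; axes as the vice.
- board_vice_jaw: The sliding jaw on the rods, 120 mm long in x, 16 mm thick in y, z = 35 to 65 mm. Axes as the vice; the origin coincides with the vice's origin when the jaw is fully open, and moves along the vice's y as it closes (0 to 45 mm; it starts 0 to 6 mm closed). It drags stiffly: about 6 N to move it, more when moved fast, and it stays where it is left. Its rear face lies 16 mm behind jaw_face; the black knob on top overhangs the rear face by 2 mm.
- jaw_face (a point): Middle of the sliding jaw's inner face (the face towards the board), 10 mm below its top edge. When the board is snug it lies 36 mm from fixed_face.
- jaw_knob (a point): Centre of the round black lock knob standing on the sliding jaw: 22 mm in diameter, 12 mm high (6 mm above and below this point). It does not turn here; the jaw may be pushed on its rear face or by this knob.
- board: Loose green circuit board, 100 (x) x 36 (y) x 2.4 mm, 45 g, lying on the two rods between the jaws with 3 to 8 mm of air before the fixed jaw. Origin under its centre; x along the row of solder joints, z up. The jaws' tops stand about 9 mm above its upper face. A cream-coloured pin header (11 x 22 mm, 15 mm high) stands on the end at x = -36 to -26 mm, the end nearer the robot; the small parts and joints are flat.
- row_start (a point): On the board's upper face, the first solder joint of the row, the one beside the pin header (11 mm from it). A brush that slants over the header would strike it; slanted so that its handle rises towards the far (+x) end of the board it is clear.
- row_middle (a point): On the board's upper face, the middle of the row, 18.5 mm from row_start.
- row_end (a point): On the board's upper face, the last solder joint of the row, 37 mm from row_start.
- dispenser: Loose pump dispenser, a round white bottle with blue collar, 66 mm in diameter, 0.45 kg, 114 mm high to the rim of the steel dish on top. Origin under its centre, z up.
- pump_dish (a joint): Travel of the steel dish down into the bottle, m: 0 at rest, 0.010 at the stop. A spring pushes it up: 2 N at rest, 5.6 N at the stop. The pump has delivered when it is at least 0.0075 down.
- dish_rim (a point): Centre of the dish's mouth, at the height of its rim: 54 mm inner diameter, tapering to about 44 mm at the floor, 9 mm deep; moves with the dish.
- dish_floor (a point): Centre of the dish's inner floor.
- brush: Stiff black cleaning brush, 157 mm long, about 45 g, lying in its rest. Origin on the underside of the handle; x along the handle towards the bristles. Handle 11 mm wide (y) and 10 mm high (z), from x = -72 to +40 mm, its axis 5 mm above the origin; then a 9 mm aluminium ferrule and a brown tuft of 10 mm diameter. The tuft gives way along the handle by up to 4 mm, at 2.5 N per mm, and springs back.
- brush_tip (a point): Centre of the end of the tuft, on the brush's axis, 85 mm from the origin; x along the brush, pointing out of the tip.
- brush_middle (a point): The brush's origin (underside of the handle, between the rest's cheeks while it lies there); grip the handle here.
- brush_rest: Grey rest fixed to the bench: base 100 x 46 x 4 mm, two 7 mm thick cheeks at x = -40 and +40 mm, each with a notch open at the top, flaring from 18 mm wide at its floor to 27 mm, floor 30 mm and tips 46 mm above the bench. The space of 73 mm between the cheeks is free for fingers down to the base. Origin under its centre, x along the brush that lies in it.
- rest_seat (a point): Centre between the two notch floors, 30 mm above the bench; brush_middle lies here at the start.
- side_cutter: Loose red side cutter, 136 x 54 x 12 mm, bystander. Origin under its centre.
- tweezers: Loose steel tweezers, 121 x 12 x 8 mm, bystander. Origin under their centre.
- solder_spool: Loose green-flanged solder spool, 78 x 103 x 45 mm, bystander. Origin under its centre.
- flux_cup: Loose cream-coloured cup, 90 mm across, 32 mm high, bystander, not to be dipped into. Origin under its centre.
There are look-alikes about, which are no part of the job. Leave any orange or red look-alike of the dispenser alone.

How it is judged:
On the way, in this order (a step that is already met when the one before it is completed fails the run):
1. the sliding jaw is closed on the board: no more than 1.5 mm of play in all between the board and the two jaws, the board flat on the rods (y of jaw_face in the frame of board_vice above 0.033 m and z of board in the frame of board_vice between 0.052 and 0.057 m and angle between the x axis of board and the x axis of board_vice, either way round below 0.06 rad), for 0.2 s.
2. the bristle tip is inside the dish, below its rim, and has pushed it down at least 7.5 mm (horizontal distance between brush_tip and dish_rim below 0.023 m and z of brush_tip in the frame of dish_rim below -0.001 m and contact force between brush and dispenser above 1 N and value of joint pump_dish above 0.0075 m), for 0.1 s.
3. the bristle tip touches the board at the joint beside the pin header (within 11 mm) (distance between brush_tip and row_start below 0.011 m and contact force between brush and board above 0.3 N), for 0.1 s.
4. the bristle tip touches the board at the middle of the row (within 11 mm) (distance between brush_tip and row_middle below 0.011 m and contact force between brush and board above 0.3 N), for 0.1 s.
5. the bristle tip touches the board at the far end of the row (within 11 mm) (distance between brush_tip and row_end below 0.011 m and contact force between brush and board above 0.3 N), for 0.1 s.
At the end, for the whole second after the job is handed in: The board is still snug between the jaws (at most 1.5 mm of play in all) and flat on the rods; the brush lies at rest in both notches of its rest, its middle within 25 mm of the rest's middle along it, either side up; the dish is up again (all of step 1 and x of brush_middle in the frame of brush_rest between -0.025 and 0.025 m and y of brush_middle in the frame of brush_rest between -0.01 and 0.01 m and height (world z) of brush_middle between 0.026 and 0.042 m and angle between the x axis of brush and the x axis of brush_rest, either way round below 0.12 rad and linear speed of brush below 0.02 m/s and value of joint pump_dish below 0.002 m); the robot touches nothing.
It fails at once if the board is squeezed hard by the sliding jaw (over 25 N) (contact force between board_vice_jaw and board above 25 N).
It fails at once if the brush is pressed hard on the board (over 9 N) (contact force between brush and board above 9 N).
It fails at once if the brush is rammed into the dish or bottle (over 20 N) (contact force between brush and dispenser above 20 N).
It fails at once if the dispenser is tipped (over 15 degrees) or shoved more than 30 mm (angle between dispenser's own z axis and vertical above 0.26 rad or distance of dispenser from where it was at the start of the episode above 0.03 m).
It fails at once if a bystander (side cutter, tweezers, solder spool, cup) is moved more than 20 mm (distance of any of side_cutter, tweezers, solder_spool, flux_cup from where it was at the start of the episode above 0.02 m).
It also fails if it takes over 72 s, if anything falls off the work surface, if the arm or the gripper's body presses on something with over 40 N, if the wrist force passes 120 N, or if a joint passes its speed limit or range.

ROBOT

A 7-joint arm with a two-finger parallel gripper is mounted at the origin on a cart in front of the work surface, level with it; the furniture and walls round the work are solid. World frame = base frame: x ahead of the robot, y to its left, z up, the work surface at z = 0. Lengths are in m, angles in rad, forces in N, time in s.
With the tool pointing down it reaches from about 0.4 to 0.875 m from the base axis. Payload 4.4 kg.
Tool frame: the origin (TCP) lies at the very end of the fingers, on their centre line; the grasp point (between the pads) lies 19 mm behind it; y points along the fingers, z is the direction in which the jaws open and shut, and the axes are right-handed (so a half turn about y gives the same grasp; the last joint's range is limited). The gripper opens to 85 mm and grips with 20 to 120 N. Pads are 22 mm wide; open, the fingers measure 114 mm over their backs; the gripper's body (76 mm by 85 mm) begins 54 mm behind the grasp point. The pads swing forward as they close: fully open they stand 13 mm farther back than shut.
Start: joints at [-1.416, 0.628, 0.038, 1.517, -0.027, 0.996, -0.02], TCP at [0.142, 0.634, 0.231] pointing down, gripper open.
Joint ranges: [-3.06, 3.06], [-0.37, 2.12], [-1.25, 1.32], [0.18, 2.47], [-1.1, 4.24], [0.23, 1.98], [-2.94, 2.94]. Speed limits (rad/s): [2.57, 2.57, 3.14, 3.14, 3.14, 3.14, 3.14].

INTERFACE

Orientations are given as a 3x3 rotation matrix whose columns are the frame's x, y, z axes.
In Python, from workcell import sensors, viewer, env gives the robot as it stands.
- The arm moves only by the tool move_arm, never from a script. Its arguments are lists of equal length, an entry for each row: "hand": the opening, from -1 (shut) to 1 (fully open); "travel": the shift along the tool's x, y, z normalised to -1 to 1, where 1 is 0.02 m, a list of three; "delta_rot": the turn, a rotation vector about the tool's x, y, z normalised to -1 to 1, where 1 is 0.12 rad, a list of three. In form: {"hand": [hand, ...], "travel": [[tx, ty, tz], ...], "delta_rot": [[rx, ry, rz], ...]}. A call has exactly 10 rows; each row shifts and turns the commanded pose from where the row before left it, along the tool's axes as they then stand; what a row does not reach is not made up. A row lasts 1/12 s, in which the tool goes at most 41.7 mm and 7.16 degrees, less where a joint would pass 70% of its speed; a pose out of reach is approached as far as the arm can. A call with a number of a shift or a turn outside -1 to 1 is refused whole. A call with a gripper value outside its range is refused whole. The fingers move at their own pace and stop on an object; "squeeze" is the grip in N (left out, the last holds). Time passes only in rows, so rows that do not move let the fingers close, or fill a call up. It gives the time, the measured TCP pose, the force and the opening at its end, in the units of the state.
- sensors.state(): the state, without advancing time (a new reading comes with each control period).
- viewer.get_image(name): name is "scene" or "top" or "wrist"; returns (picture, depth): 384x512x3 uint8, red, green, blue; 384x512 float32, m along the optical axis (not along the pixel's ray), 0 where there is no reading.
- viewer.camera_model(name): a dict with "fx", "fy", "cx", "cy" (pixels), "k1" (the pictures are not rectified: a ray, as slopes to the right and down, at radius r is drawn at 1 + k1 r^2 times it, then the intrinsics apply), "R" (3x3) and "t" (3): a world point X has camera coordinates R X + t. Camera axes: x right, y down, z forward; pixel columns grow to the right and rows downward; lengths in m; the calibration is good to about 2 mm. A picture is of the moment at which its call begins: read the wrist's pose just before it. camera_model takes no time and is no camera call; for the wrist camera it gives the pose at the moment of the call.
- env.finish_job(): hands the job in, once; it reports no verdict.
Trained networks look in the newest picture that a camera, given by its name, has taken for a name from the list of things; names that differ only in an ending like _2 or _b are one class to them, and where a whole thing is asked for, a point or a joint stands for the part that bears it (a point fixed in the world has none). Each returns a list of dicts, best first, with "score" (0 to 1); they miss things now and then, are a little off and sometimes report something else, mostly with a low value. They report only what shows in the picture. A call takes as long as a camera call. They do not tell look-alikes from the thing itself.
- viewer.recognise(camera, name): "xy" ([column, row] in pixels, amid what is visible of it).
- viewer.outline_of(camera, name): "region" (384x512 bool, what is visible of it) and "xy" ([column, row] in pixels, amid what is visible of it).
The state is a dict: "t": time; "qpos": joint angles; "dq": joint speeds; "tau": joint torques, N m; "eef_pos": TCP position; "orientation": TCP orientation; "ft_force": force on the tool from outside, world axes, zero at the start; "wrist_torque": the same for the moment, N m; "opening": finger opening in m.
Only numpy, scipy, OpenCV 4.12 (cv2) and the standard library are available. Lean on these libraries where they do the work, as an engineer would, in place of code of your own. Each camera call takes 0.05 s, during which the arm holds its last target. There are 200 camera calls.

## Working session

There is one attempt and no reset: what is moved stays moved. The work goes in short steps, Python scripts to look and compute and a tool call to move; the robot and the scene stay as the last step left them, time stands still between calls to the robot, and variables do not carry over. Pictures are saved under pics/ and viewed, about 8 in all and at most 12, crops included, and the job is handed in when it is done.

Besides the shell and the picture viewer there is one more tool, called in YAML: its name, and indented under it one key for each argument. move_arm: Moves the arm, as the interface text tells. Its arguments: {"type":"object","properties":{"hand":{"type":"array","items":{"type":"number"}},"travel":{"type":"array","items":{"type":"array","items":{"type":"number"}}},"delta_rot":{"type":"array","items":{"type":"array","items":{"type":"number"}}},"squeeze":{"type":"number"}},"required":["hand","travel","delta_rot"]}

```bash
ls; mkdir -p pics; cat > h.py <<'E'
import numpy as np, cv2
from workcell import sensors, viewer, env
def ray(m,uv):
    x=np.array([(uv[0]-m["cx"])/m["fx"],(uv[1]-m["cy"])/m["fy"]]);s=x.copy()
    for _ in range(20): s=x/(1+m["k1"]*(s@s))
    return s
def cam(name):
    m=viewer.camera_model(name);m["R"]=np.array(m["R"]);m["t"]=np.array(m["t"]);return m
def atz(m,uv,z):
    s=ray(m,uv);d=m["R"].T@np.array([s[0],s[1],1]);o=-m["R"].T@m["t"]
    return o+d*(z-o[2])/d[2]
def deproj(m,uv,d):
    s=ray(m,uv);return m["R"].T@(np.array([s[0],s[1],1])*d-m["t"])
def proj(m,X):
    c=m["R"]@np.asarray(X,float)+m["t"];s=c[:2]/c[2];s=s*(1+m["k1"]*(s@s))
    return np.array([m["fx"]*s[0]+m["cx"],m["fy"]*s[1]+m["cy"]])
def cloud(m,dep,mask):
    v,u=np.nonzero(mask&(dep>0));P=np.c_[u,v].astype(float)
    K=np.array([[m["fx"],0,m["cx"]],[0,m["fy"],m["cy"]],[0,0,1]])
    s=cv2.undistortPoints(P[:,None],K,np.array([m["k1"],0,0,0,0.]))[:,0]
    d=dep[v,u][:,None];return (np.c_[s*d,d]-m["t"])@m["R"]
def save(name,img): cv2.imwrite("pics/"+name,img[:,:,::-1])
E
python3 - <<'E'
from h import *
out=[]
for c in ("top","scene"):
    im,dep=viewer.get_image(c);np.savez(f"{c}0.npz",im=im,dep=dep)
    save(f"{c}0.png",im)
    m=cam(c)
    for n in ("board_vice","board_vice_jaw","board","jaw_knob","dispenser","dish_rim","brush","brush_tip","brush_middle","brush_rest","row_start","row_end","flux_cup","solder_spool","side_cutter","tweezers"):
        print(c,n,[(np.round(r["xy"]).tolist(),round(r["score"],2),np.round(deproj(m,r["xy"],dep[int(r["xy"][1]),int(r["xy"][0])]),3).tolist()) for r in viewer.recognise(c,n)[:4]])
s=sensors.state();print(s["t"],s["eef_pos"],np.round(s["orientation"],3).tolist(),s["opening"])
m=cam("top");print(m)
E
```

```text
pics
top board_vice [([251.0, 201.0], 0.74, [0.554, -0.09, 0.077])]
top board_vice_jaw [([252.0, 198.0], 0.61, [0.564, -0.094, 0.076]), ([309.0, 228.0], 0.6, [0.476, -0.285, 0.006]), ([179.0, 140.0], 0.2, [0.751, 0.15, 0.044])]
top board [([237.0, 200.0], 0.66, [0.559, -0.045, 0.062]), ([247.0, 197.0], 0.15, [0.565, -0.079, 0.086])]
top jaw_knob [([283.0, 135.0], 0.69, [0.783, -0.192, 0.019]), ([244.0, 199.0], 0.67, [0.568, -0.068, 0.002]), ([249.0, 197.0], 0.54, [0.568, -0.085, 0.082])]
top dispenser [([159.0, 174.0], 0.89, [0.63, 0.197, 0.105]), ([178.0, 216.0], 0.72, [0.502, 0.133, 0.1]), ([177.0, 254.0], 0.68, [0.384, 0.131, 0.106])]
top dish_rim [([153.0, 169.0], 0.82, [0.644, 0.218, 0.107]), ([178.0, 217.0], 0.56, [0.497, 0.132, 0.106]), ([177.0, 253.0], 0.56, [0.386, 0.13, 0.106])]
top brush [([302.0, 230.0], 0.46, [0.468, -0.262, -0.001]), ([303.0, 235.0], 0.28, [0.453, -0.265, -0.001])]
top brush_tip []
top brush_middle [([307.0, 229.0], 0.71, [0.473, -0.277, 0.003])]
top brush_rest [([305.0, 233.0], 0.83, [0.46, -0.267, 0.045]), ([248.0, 200.0], 0.68, [0.557, -0.082, 0.076]
[... 1972 characters left out ...]
])]
scene solder_spool [([216.0, 158.0], 0.71, [0.732, 0.141, 0.032]), ([249.0, 197.0], 0.6, [0.559, -0.092, 0.066])]
scene side_cutter [([199.0, 247.0], 0.68, [0.392, -0.052, 0.003])]
scene tweezers [([374.0, 296.0], 0.59, [0.472, -0.457, -0.0])]
1.7 [0.14231639 0.63424869 0.23134344] [[0.976, -0.0, 0.219], [-0.219, 0.0, 0.976], [-0.0, -1.0, 0.0]] 0.0853727747230995
{'fx': 453.082925782817, 'fy': 453.082925782817, 'cx': 257.0156217343735, 'cy': 187.40492577449248, 'k1': -0.1631598090712411, 'R': array([[ 0.02703775, -0.9995521 ,  0.01282805],
       [-0.99445718, -0.02819987, -0.10129008],
       [ 0.10160646, -0.01001829, -0.99477423]]), 't': array([-0.12537865,  0.5996861 ,  1.43908608])}
```

View pics/top0.png

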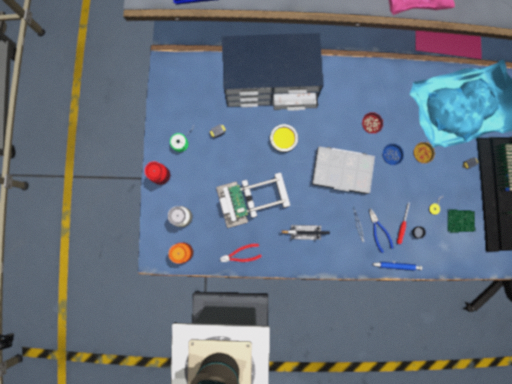

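View pics/scene0.png

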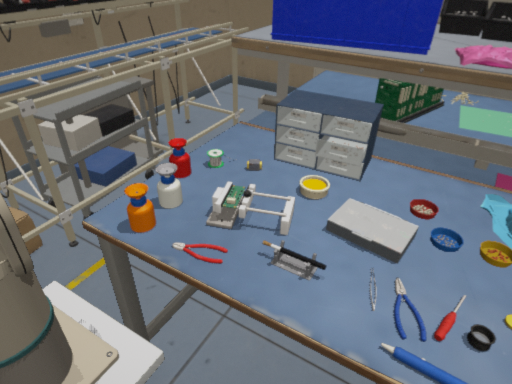

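Look-alikes of the dispenser in the top view are red at (157,172), white with blue collar at (178,216) and orange at (179,254). By the description I choose the white one. The brush is the black stick in the grey rest at (304,232); the blue pen at (398,266) and the screwdriver are not it. I'll check both in one crop.

```bash
python3 - <<'E'
from h import *
d=np.load("scene0.npz");im=d["im"]
a=cv2.resize(im[150:240,110:310],None,fx=3.9,fy=3.9,interpolation=cv2.INTER_CUBIC)[:300]
b=cv2.resize(im[225:290,200:400],None,fx=3.9,fy=3.9,interpolation=cv2.INTER_CUBIC)
save("crop1.png",np.vstack([a,b]))
s=sensors.state();m=cam("wrist");R=np.array(s["orientation"]);o=-m["R"].T@m["t"]
print("cam in tool",R.T@(o-s["eef_pos"]),"\n axes(cols)",np.round(R.T@m["R"].T,3), m["fx"],m["cx"],m["cy"],s["qpos"])
m=cam("top")
for c in("top",):
    e=np.load(c+"0.npz")
    for n in("dispenser","board_vice","brush"):
        for r in viewer.outline_of(c,n)[:3]:
            P=cloud(m,e["dep"],r["region"]);w=P[P[:,2]>0.02]
            print(n,round(r["score"],2),np.round(r["xy"]),len(P),"min",w.min(0).round(3),"max",w.max(0).round(3),"mean",w.mean(0).round(3))
E
```

```text
cam in tool [-0.08469588 -0.14224896  0.00126064] 
 axes(cols) [[ 0.001  0.945  0.326]
 [-0.    -0.326  0.945]
 [ 1.    -0.001 -0.   ]] 318.3591833881798 250.56772459508701 188.82516662455438 [-1.41582317  0.62836187  0.03849406  1.5173832  -0.02698989  0.99632144
 -0.02003908]
dispenser 0.98 [179. 253.] 356 min [0.357 0.095 0.024] max [0.415 0.155 0.122] mean [0.387 0.123 0.096]
dispenser 0.94 [160. 172.] 439 min [0.606 0.182 0.021] max [0.67  0.241 0.12 ] mean [0.636 0.209 0.087]
dispenser 0.85 [176. 218.] 406 min [0.47  0.101 0.021] max [0.534 0.162 0.12 ] mean [0.5   0.129 0.092]
board_vice 0.79 [246. 202.] 1134 min [ 0.483 -0.209  0.02 ] max [0.65  0.012 0.09 ] mean [ 0.568 -0.092  0.059]
board_vice 0.44 [238. 204.] 356 min [ 0.504 -0.079  0.05 ] max [ 0.606 -0.019  0.077] mean [ 0.556 -0.049  0.059]
board_vice 0.18 [176. 217.] 232 min [0.475 0.109 0.098] max [0.525 0.162 0.119] mean [0.5   0.137 0.107]
brush 0.48 [308. 233.] 145 min [ 0.457 -0.345  0.031] max [ 0.467 -0.192  0.047] mean [ 0.462 -0.277  0.039]
```

View pics/crop1.png

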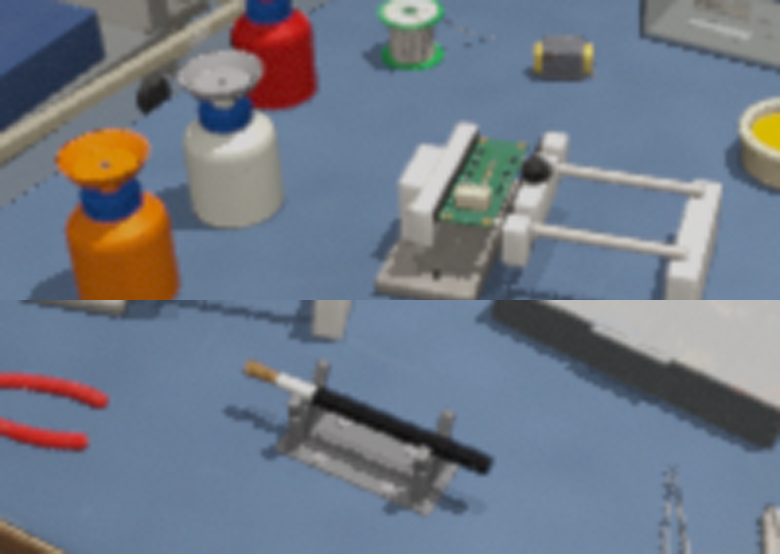

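The crop shows the white dispenser with its steel dish at crop pixel (225,75). The brush lies in its rest with the brown tip on the left, towards +y. Now I move over the vice.

move_arm:
  hand: [-1, -1, -1, -1, -1, -1, -1, -1, -1, -1]
  travel:
    - [0.96, 0, -0.77]
    - [0.96, 0, -0.77]
    - [0.96, 0, -0.77]
    - [0.96, 0, -0.77]
    - [0.96, 0, -0.77]
    - [0.96, 0, -0.77]
    - [0.96, 0, -0.77]
    - [0.96, 0, -0.77]
    - [0.96, 0, -0.77]
    - [0.96, 0, -0.77]
  delta_rot:
    - [0, 0, 0]
    - [0, 0, 0]
    - [0, 0, 0]
    - [0, 0, 0]
    - [0, 0, 0]
    - [0, 0, 0]
    - [0, 0, 0]
    - [0, 0, 0]
    - [0, 0, 0]
    - [0, 0, 0]
  squeeze: 30

```text
t: 2.68
eef_pos: [0.2966, 0.441, 0.2315]
orientation: [[0.976, 0.0, 0.219], [-0.219, 0.0, 0.976], [0.0, -1.0, 0.0]]
ft_force: [-0.4, -0.5, -0.3]
opening: -0.0005
```

move_arm:
  hand: [-1, -1, -1, -1, -1, -1, -1, -1, -1, -1]
  travel:
    - [0.96, 0, -0.77]
    - [0.96, 0, -0.77]
    - [0.96, 0, -0.77]
    - [0.96, 0, -0.77]
    - [0.96, 0, -0.77]
    - [0.96, 0, -0.77]
    - [0.96, 0, -0.77]
    - [0.96, 0, -0.77]
    - [0.96, 0, -0.77]
    - [0.96, 0, -0.77]
  delta_rot:
    - [0, 0, 0]
    - [0, 0, 0]
    - [0, 0, 0]
    - [0, 0, 0]
    - [0, 0, 0]
    - [0, 0, 0]
    - [0, 0, 0]
    - [0, 0, 0]
    - [0, 0, 0]
    - [0, 0, 0]

```text
t: 3.52
eef_pos: [0.4503, 0.2486, 0.2315]
orientation: [[0.976, 0.0, 0.219], [-0.219, 0.0, 0.976], [0.0, -1.0, 0.0]]
ft_force: [-0.3, -0.1, -0.3]
opening: 0.0003
```

move_arm:
  hand: [-1, -1, -1, -1, -1, -1, -1, -1, -1, -1]
  travel:
    - [0.53, 0, -0.96]
    - [0.53, 0, -0.96]
    - [0.53, 0, -0.96]
    - [0.53, 0, -0.96]
    - [0.53, 0, -0.96]
    - [0.53, 0, -0.96]
    - [0.53, 0, -0.96]
    - [0.53, 0, -0.96]
    - [0.53, 0, -0.96]
    - [0.53, 0, -0.96]
  delta_rot:
    - [0, 0, 0]
    - [0, 0, 0]
    - [0, 0, 0]
    - [0, 0, 0]
    - [0, 0, 0]
    - [0, 0, 0]
    - [0, 0, 0]
    - [0, 0, 0]
    - [0, 0, 0]
    - [0, 0, 0]

```text
t: 4.35
eef_pos: [0.5112, 0.038, 0.2315]
orientation: [[0.976, 0.0, 0.219], [-0.219, 0.0, 0.976], [0.0, -1.0, 0.0]]
ft_force: [-0.3, -0.5, -0.5]
opening: 0.0
```

move_arm:
  hand: [-1, -1, -1, -1, -1, -1, -1, -1, -1, -1]
  travel:
    - [0.53, 0, -0.96]
    - [0.53, 0, -0.96]
    - [0.53, 0, -0.96]
    - [0.53, 0, -0.96]
    - [0.53, 0, -0.96]
    - [0.53, 0, -0.96]
    - [0, 0, 0]
    - [0, 0, 0]
    - [0, 0, 0]
    - [0, 0, 0]
  delta_rot:
    - [0, 0, 0]
    - [0, 0, 0]
    - [0, 0, 0]
    - [0, 0, 0]
    - [0, 0, 0]
    - [0, 0, 0]
    - [0, 1, 0]
    - [0, 1, 0]
    - [0, 1, 0]
    - [0, 1, 0]

```text
t: 5.18
eef_pos: [0.5478, -0.0876, 0.2314]
orientation: [[0.76, 0.0, 0.65], [-0.65, 0.0, 0.76], [0.0, -1.0, 0.0]]
ft_force: [-0.0, -0.6, -0.2]
opening: 0.0003
```

move_arm:
  hand: [-1, -1, -1, -1, -1, -1, -1, -1, -1, -1]
  travel:
    - [0, 0, 0]
    - [0, 0, 0]
    - [0, 0, 0]
    - [0, 0, 0]
    - [0, 0, 0]
    - [0, 0, 0]
    - [0, 0, 0]
    - [0, 0, 0]
    - [0, 0, 0]
    - [0, 0, 0]
  delta_rot:
    - [0, 1, 0]
    - [0, 1, 0]
    - [0, 1, 0]
    - [0, 1, 0]
    - [0, 1, 0]
    - [0, 0, 0]
    - [0, 0, 0]
    - [0, 0, 0]
    - [0, 0, 0]
    - [0, 0, 0]

```text
t: 6.02
eef_pos: [0.5477, -0.0874, 0.2313]
orientation: [[0.268, 0.0, 0.963], [-0.963, 0.0, 0.268], [-0.0, -1.0, 0.0]]
ft_force: [-0.0, -0.3, 0.6]
opening: 0.0
```

```bash
python3 - <<'E'
from h import *
m=cam("wrist");im,dep=viewer.get_image("wrist");np.savez("w1.npz",im=im,dep=dep,R=m["R"],t=m["t"])
v=im.copy()
for n in("fixed_face","jaw_face","jaw_knob","board","row_start","row_end","board_vice_jaw"):
    for r in viewer.recognise("wrist",n)[:2]:
        u=np.round(r["xy"]).astype(int);P=deproj(m,r["xy"],dep[u[1],u[0]])
        print(n,round(r["score"],2),u,P.round(4))
        cv2.circle(v,tuple(int(k) for k in u),3,(255,0,0),1);cv2.putText(v,n,(int(u[0])+4,int(u[1])),0,.35,(255,0,255),1)
save("w1.png",cv2.resize(v,(800,600),interpolation=cv2.INTER_CUBIC))
# board fit: green pixels
P=None
for r in viewer.outline_of("wrist","board")[:1]:
    P=cloud(m,dep,r["region"]);
hsv=cv2.cvtColor(im,cv2.COLOR_RGB2HSV)
g=(hsv[...,0]>45)&(hsv[...,0]<85)&(hsv[...,1]>90)
g&=cv2.morphologyEx(g.astype(np.uint8),cv2.MORPH_OPEN,np.ones((3,3)))>0
Q=cloud(m,dep,g);Q=Q[(Q[:,2]>.045)&(Q[:,2]<.065)]
print("green",len(Q),np.median(Q[:,2]));rc=cv2.minAreaRect(Q[:,:2].astype(np.float32)*1000);print(rc)
A=cloud(m,dep,np.ones_like(g));np.save("A.npy",A)
T=A[(A[:,2]>.061)&(A[:,2]<.069)&(A[:,0]>.4)&(abs(A[:,1]+.09)<.12)];print(len(T))
E
```

```text
fixed_face 0.83 [268 116] [ 0.5498 -0.0323  0.0579]
jaw_face 0.91 [267 167] [ 0.561  -0.0765  0.0831]
jaw_face 0.71 [270 131] [ 0.5564 -0.0466  0.058 ]
jaw_knob 0.85 [270 163] [ 0.5633 -0.0725  0.0795]
board 0.78 [272 129] [ 0.5574 -0.0433  0.0597]
row_start 0.82 [270 129] [ 0.5556 -0.0446  0.0579]
row_end 0.9 [270 131] [ 0.5565 -0.0461  0.0578]
board_vice_jaw 0.59 [268 162] [ 0.561  -0.0727  0.0773]
green 2563 0.05835742461661878
((639.7335815429688, 21.376060485839844), (311.97308349609375, 61.043819427490234), 38.19846725463867)
5027
```

View pics/w1.png

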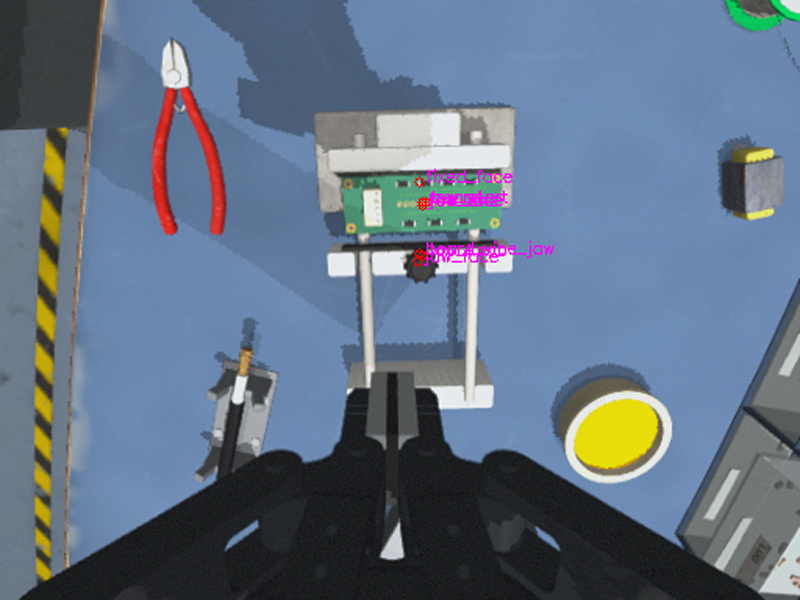

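The wrist view shows the vice almost aligned with the tool: fixed jaw at (420,157), board at (420,205), sliding jaw at (420,262) with the knob at (421,265). The brush rest is lower left at (240,420). Next I fit the vice frame.

```bash
python3 - <<'E'
from h import *
z=np.load("w1.npz");im,dep=z["im"],z["dep"];m=cam("wrist");m["R"],m["t"]=z["R"],z["t"]
f=.64
def box(x0,y0,x1,y1):
    k=np.zeros(dep.shape,bool);k[int(y0*f):int(y1*f),int(x0*f):int(x1*f)]=1;return k
def rect(P,lab):
    rc=cv2.minAreaRect(P[:,:2].astype(np.float32)*1000);b=cv2.boxPoints(rc);print(lab,len(P),"z",np.median(P[:,2]).round(4),rc);return rc
hsv=cv2.cvtColor(im,cv2.COLOR_RGB2HSV)
g=(hsv[...,0]>40)&(hsv[...,0]<90)&(hsv[...,1]>80)
B=cloud(m,dep,box(335,165,515,240)&g);B=B[(B[:,2]>.05)&(B[:,2]<.064)];rect(B,"board")
F=cloud(m,dep,box(315,135,530,175));F=F[(F[:,2]>.062)&(F[:,2]<.072)];rect(F,"fixed")
J=cloud(m,dep,box(315,235,525,285));J=J[(J[:,2]>.060)&(J[:,2]<.072)];rect(J,"jaw")
E_=cloud(m,dep,box(340,350,500,412));E_=E_[(E_[:,2]>.040)&(E_[:,2]<.052)];rect(E_,"end")
K=cloud(m,dep,box(390,235,450,290));K=K[K[:,2]>.074];rect(K,"knob")
# yaw from principal axis of fixed jaw & jaw & board
for n,P in(("B",B),("F",F),("J",J)):
    c=P.mean(0);u,s,vt=np.linalg.svd(P[:,:2]-c[:2],full_matrices=False);a=np.degrees(np.arctan2(vt[0,1],vt[0,0]));print(n,a)
for deg in(15.5,):
    a=np.radians(deg);ex=np.array([np.cos(a),np.sin(a)]);ey=np.array([-np.sin(a),np.cos(a)])
    for n,P in(("B",B),("F",F),("J",J),("E",E_),("K",K)):
        X=P[:,:2]@ex;Y=P[:,:2]@ey;print(n,np.percentile(X,[1,50,99]).round(4),np.percentile(Y,[2,50,98]).round(4))
s=sensors.state();print(s["t"],s["eef_pos"],s["ft_force"])
E
```

```text
board 2712 z 0.0584 ((555.9227294921875, -45.22339630126953), (99.9063720703125, 35.25957107543945), 17.36615753173828)
fixed 2492 z 0.0665 ((544.2830200195312, -16.875259399414062), (109.51692962646484, 22.96050453186035), 15.596986770629883)
jaw 1671 z 0.0664 ((563.899169921875, -78.63971710205078), (119.60283660888672, 19.604055404663086), 17.06459617614746)
end 650 z 0.0476 ((593.2467041015625, -174.0972900390625), (109.35543060302734, 44.94850158691406), 17.759292602539062)
knob 336 z 0.0808 ((564.0025634765625, -79.83025360107422), (21.169286727905273, 20.59566879272461), 17.9913272857666)
B -163.16082785293762
F 16.49468071873646
J -162.9935312786444
B [0.4747 0.5268 0.5719] [-0.2092 -0.1912 -0.1747]
F [0.4673 0.5208 0.573 ] [-0.173  -0.1628 -0.1503]
J [0.464  0.5227 0.5803] [-0.2356 -0.2245 -0.2163]
E [0.4715 0.5522 0.5798] [-0.3463 -0.3327 -0.327 ]
K [0.5125 0.5219 0.5318] [-0.2364 -0.2266 -0.2182]
6.4667 [ 0.54771351 -0.08728404  0.23128797] [ 0.48512052 -0.42550665  0.47218391]
```

Vice yaw is about 17°, and the knob centre is near vice coordinates ex=516, ey=-241 mm. I'll lower the closed fingers behind the sliding jaw.

move_arm:
  hand: [-1, -1, -1, -1, -1, -1, -1, -1, -1, -1]
  travel:
    - [0, 0, 0]
    - [0.54, 0.5, 0.3]
    - [0.54, 0.5, 0.3]
    - [0.54, 0.5, 0.3]
    - [0, 1, 0]
    - [0, 1, 0]
    - [0, 1, 0]
    - [0, 1, 0]
    - [0, 1, 0]
    - [0, 1, 0]
  delta_rot:
    - [0, -0.21, 0]
    - [0, 0, 0]
    - [0, 0, 0]
    - [0, 0, 0]
    - [0, 0, 0]
    - [0, 0, 0]
    - [0, 0, 0]
    - [0, 0, 0]
    - [0, 0, 0]
    - [0, 0, 0]

```text
t: 7.3
eef_pos: [0.5745, -0.113, 0.0804]
orientation: [[0.292, 0.0, 0.956], [-0.956, 0.0, 0.292], [0.0, -1.0, 0.0]]
ft_force: [0.9, -0.0, -0.1]
opening: -0.0002
```

move_arm:
  hand: [-1, -1, -1, -1, -1, -1, -1, -1, -1, -1]
  travel:
    - [0, 0.35, 0]
    - [0, 0.35, 0]
    - [0, 0.35, 0]
    - [0, 0.35, 0]
    - [0, 0.35, 0]
    - [0, 0, 0]
    - [-0.1, 0, 0]
    - [-0.1, 0, 0]
    - [-0.1, 0, 0]
    - [-0.1, 0, 0]
  delta_rot:
    - [0, 0, 0]
    - [0, 0, 0]
    - [0, 0, 0]
    - [0, 0, 0]
    - [0, 0, 0]
    - [0, 0, 0]
    - [0, 0, 0]
    - [0, 0, 0]
    - [0, 0, 0]
    - [0, 0, 0]

```text
t: 8.13
eef_pos: [0.5723, -0.105, 0.0467]
orientation: [[0.291, 0.001, 0.957], [-0.957, 0.0, 0.291], [0.0, -1.0, 0.001]]
ft_force: [-0.4, -0.2, 0.2]
opening: 0.0002
```

move_arm:
  hand: [-1, -1, -1, -1, -1, -1, -1, -1, -1, -1]
  travel:
    - [-0.05, 0, 0]
    - [-0.05, 0, 0]
    - [-0.05, 0, 0]
    - [-0.05, 0, 0]
    - [-0.05, 0, 0]
    - [-0.05, 0, 0]
    - [-0.05, 0, 0]
    - [-0.05, 0, 0]
    - [-0.05, 0, 0]
    - [-0.05, 0, 0]
  delta_rot:
    - [0, 0, 0]
    - [0, 0, 0]
    - [0, 0, 0]
    - [0, 0, 0]
    - [0, 0, 0]
    - [0, 0, 0]
    - [0, 0, 0]
    - [0, 0, 0]
    - [0, 0, 0]
    - [0, 0, 0]

```text
t: 8.97
eef_pos: [0.5703, -0.0988, 0.0466]
orientation: [[0.289, 0.003, 0.957], [-0.957, -0.004, 0.289], [0.005, -1.0, 0.002]]
ft_force: [1.3, -6.2, -1.3]
opening: 0.0002
```

move_arm:
  hand: [-1, -1, -1, -1, -1, -1, -1, -1, -1, -1]
  travel:
    - [-0.05, 0, 0]
    - [-0.05, 0, 0]
    - [-0.05, 0, 0]
    - [-0.05, 0, 0]
    - [-0.05, 0, 0]
    - [-0.05, 0, 0]
    - [-0.05, 0, 0]
    - [-0.05, 0, 0]
    - [-0.05, 0, 0]
    - [-0.05, 0, 0]
  delta_rot:
    - [0, 0, 0]
    - [0, 0, 0]
    - [0, 0, 0]
    - [0, 0, 0]
    - [0, 0, 0]
    - [0, 0, 0]
    - [0, 0, 0]
    - [0, 0, 0]
    - [0, 0, 0]
    - [0, 0, 0]

```text
t: 9.8
eef_pos: [0.5675, -0.0897, 0.0466]
orientation: [[0.289, 0.003, 0.957], [-0.957, -0.005, 0.289], [0.005, -1.0, 0.002]]
ft_force: [2.3, -9.5, -1.8]
opening: -0.0002
```

move_arm:
  hand: [-1, -1, -1, -1, -1, -1, -1, -1, -1, -1]
  travel:
    - [-0.02, 0, 0]
    - [-0.02, 0, 0]
    - [-0.02, 0, 0]
    - [-0.02, 0, 0]
    - [-0.02, 0, 0]
    - [-0.02, 0, 0]
    - [-0.02, 0, 0]
    - [-0.02, 0, 0]
    - [-0.02, 0, 0]
    - [-0.02, 0, 0]
  delta_rot:
    - [0, 0, 0]
    - [0, 0, 0]
    - [0, 0, 0]
    - [0, 0, 0]
    - [0, 0, 0]
    - [0, 0, 0]
    - [0, 0, 0]
    - [0, 0, 0]
    - [0, 0, 0]
    - [0, 0, 0]

```text
t: 10.63
eef_pos: [0.5675, -0.0897, 0.0468]
orientation: [[0.287, 0.006, 0.958], [-0.958, -0.009, 0.287], [0.011, -1.0, 0.003]]
ft_force: [4.1, -14.4, -5.2]
opening: 0.0001
```

```bash
python3 - <<'E'
from h import *
m=cam("wrist");im,dep=viewer.get_image("wrist")
save("w2.png",cv2.resize(im[90:330,130:450],(800,600),interpolation=cv2.INTER_CUBIC))
s=sensors.state();print(s["eef_pos"],s["ft_force"])
E
```

```text
[ 0.56747402 -0.08974498  0.04678798] [  4.24383114 -13.62462675  -4.62994883]
```

View pics/w2.png

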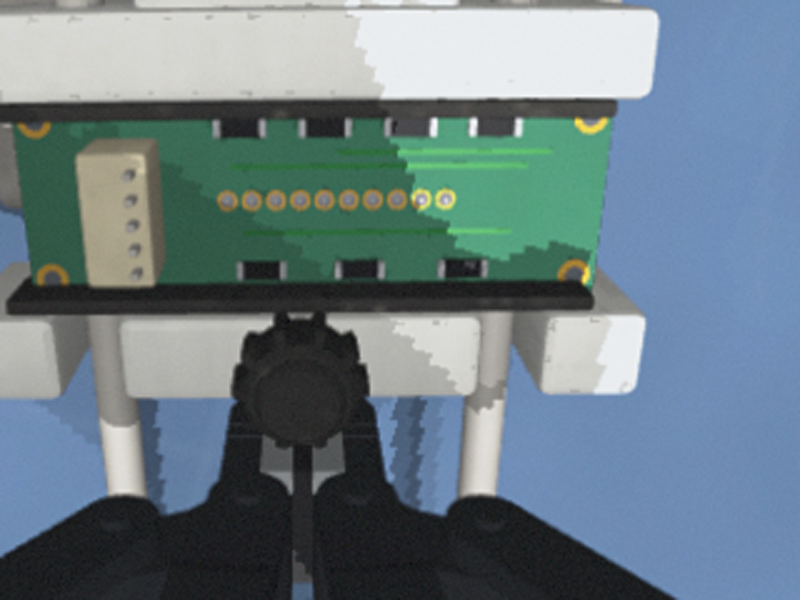

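The board looks flush against both black pads (upper at y≈115, lower at y≈290), and the force rose to 14 N without motion, so it is snug. I'll back off, lift and re-measure.

move_arm:
  hand: [-1, -1, -1, -1, -1, -1, -1, -1, -1, -1]
  travel:
    - [0.2, 0, 0]
    - [0.3, 0, 0]
    - [0.5, 0, 0]
    - [0, -1, 0]
    - [0, -1, 0]
    - [0, -1, 0]
    - [0, -1, 0]
    - [0, -1, 0]
    - [0, -1, 0]
    - [0, -1, 0]
  delta_rot:
    - [0, 0, 0]
    - [0, 0, 0]
    - [0, 0, 0]
    - [0, 0, 0]
    - [0, 0, 0]
    - [0, 0, 0]
    - [0, 0, 0]
    - [0, 0, 0]
    - [0, 0, 0]
    - [0, 0, 0]

```text
t: 11.52
eef_pos: [0.5705, -0.1013, 0.1872]
orientation: [[0.291, -0.001, 0.957], [-0.957, 0.001, 0.291], [-0.001, -1.0, -0.001]]
ft_force: [0.4, 0.0, 0.0]
opening: -0.0
```

```bash
python3 - <<'E'
from h import *
s=sensors.state();print(s["t"],s["eef_pos"].round(4),s["ft_force"],s["qpos"].round(3))
m=cam("wrist");im,dep=viewer.get_image("wrist");np.savez("w3.npz",im=im,dep=dep,R=m["R"],t=m["t"])
A=cloud(m,dep,np.ones(dep.shape,bool));a=np.radians(17);ex=np.array([np.cos(a),np.sin(a)]);ey=np.array([-np.sin(a),np.cos(a)])
X=A[:,:2]@ex*1000;Y=A[:,:2]@ey*1000;Z=A[:,2]*1000
hsv=cv2.cvtColor(im,cv2.COLOR_RGB2HSV)
for xc in(485,500,535,550):
    # height profile along Y on this strip
    k=(abs(X-xc)<4)&(Y>-265)&(Y<-150)
    h=[ (int(y),round(float(np.median(Z[k&(abs(Y-y)<1)])),1) if (k&(abs(Y-y)<1)).any() else None) for y in range(-256,-166,2)]
    print(xc,[q for q in h if q[1] is not None])
m["R"]=m["R"]
g=(hsv[...,0]>40)&(hsv[...,0]<90)&(hsv[...,1]>80)
B=cloud(m,dep,g);B=B[(B[:,2]>.05)&(B[:,2]<.064)&(abs(B[:,0]-.55)<.08)&(abs(B[:,1]+.04)<.07)]
rc=cv2.minAreaRect(B[:,:2].astype(np.float32)*1000);print(rc,np.median(B[:,2]))
c=np.array(rc[0]);print("board ex,ey",c@ex,c@ey, proj(m,[.5625,-.083,.077]))
E
```

```text
11.5167 [ 0.5705 -0.1013  0.1872] [0.36208311 0.01222432 0.02717764] [-0.106  0.606  0.368  1.773 -0.286  0.817  0.695]
485 [(-256, 256.2), (-254, 254.0), (-252, 253.0), (-250, 246.3), (-248, 237.6), (-246, 53.8), (-244, 54.7), (-242, 54.3), (-240, 55.0), (-238, 55.1), (-236, 55.1), (-234, 65.5), (-232, 65.2), (-230, 66.1), (-228, 66.3), (-226, 65.7), (-224, 65.9), (-222, 66.0), (-220, 65.7), (-218, 63.5), (-216, 58.6), (-214, 70.0), (-212, 70.4), (-210, 70.5), (-208, 70.4), (-206, 70.8), (-204, 70.1), (-202, 70.8), (-200, 70.3), (-198, 70.6), (-196, 70.3), (-194, 70.4), (-192, 70.0), (-190, 58.4), (-188, 58.7), (-186, 66.0), (-184, 66.1), (-182, 66.9), (-180, 67.1), (-178, 67.0), (-176, 67.2), (-174, 66.8), (-172, 66.8), (-170, 55.3), (-168, 51.8)]
500 [(-256, 232.0), (-254, 231.3), (-252, 237.9), (-250, 239.2), (-248, 269.3), (-246, 266.6), (-244, 268.4), (-236, 65.3), (-234, 66.8), (-232, 67.2), (-230, 66.8), (-228, 67.2), (-226, 66.9), (-224, 66.5), (-222, 66.6), (-220, 65.9), (-218, 65.7), (-216, 58.8), (-214, 58.4), (-212, 58.2), (-210, 58.6), (-208, 58.3), (-206, 58.2), (-204,
[... 998 characters left out ...]
38, 55.6), (-236, 55.3), (-234, 55.3), (-232, 55.9), (-230, 55.6), (-228, 55.5), (-226, 54.8), (-224, 55.6), (-222, 56.3), (-220, 66.0), (-218, 65.1), (-216, 58.9), (-214, 58.3), (-212, 58.4), (-210, 58.7), (-208, 58.8), (-206, 58.4), (-204, 58.6), (-202, 58.4), (-200, 58.5), (-198, 58.3), (-196, 58.2), (-194, 58.3), (-192, 59.0), (-190, 59.3), (-188, 60.6), (-186, 66.2), (-184, 65.8), (-182, 66.8), (-180, 67.0), (-178, 66.8), (-176, 66.8), (-174, 67.1), (-172, 66.8), (-170, 55.2), (-168, 15.2)]
((554.927978515625, -42.39680480957031), (99.47628021240234, 32.923770904541016), 17.676713943481445) 0.05841489758140215
board ex,ey 518.2846389744741 -202.78950515398412 [247.81862702 164.3444396 ]
```

```bash
python3 - <<'E'
from h import *
a=np.radians(17);ex=np.array([np.cos(a),np.sin(a)]);ey=np.array([-np.sin(a),np.cos(a)])
for n in("w1","w3"):
    z=np.load(n+".npz");dep=z["dep"];m=cam("wrist");m["R"],m["t"]=z["R"],z["t"]
    A=cloud(m,dep,np.ones(dep.shape,bool));X=A[:,:2]@ex*1000;Y=A[:,:2]@ey*1000;Z=A[:,2]*1000
    for zl,zh,l in((62,70,"tops"),(44,50,"end"),(56,61,"board")):
        for x0 in(470,490,545,560):
            k=(Z>zl)&(Z<zh)&(abs(X-x0)<5)&(Y>-375)&(Y<-150);y=np.sort(Y[k])
            if len(y)<5: continue
            g=np.split(y,np.nonzero(np.diff(y)>4)[0]+1)
            print(n,l,x0,[(round(q[0],1),round(q[-1],1)) for q in g if len(q)>4])
E
```

```text
w1 tops 470 [(np.float64(-248.7), np.float64(-230.4)), (np.float64(-187.3), np.float64(-170.5))]
w1 tops 490 [(np.float64(-249.4), np.float64(-230.5)), (np.float64(-215.9), np.float64(-195.2)), (np.float64(-187.0), np.float64(-151.6))]
w1 tops 545 [(np.float64(-248.6), np.float64(-230.2)), (np.float64(-187.4), np.float64(-152.8))]
w1 tops 560 [(np.float64(-249.0), np.float64(-230.3)), (np.float64(-186.8), np.float64(-170.1))]
w1 end 470 [(np.float64(-342.4), np.float64(-341.8)), (np.float64(-242.6), np.float64(-239.0)), (np.float64(-170.4), np.float64(-170.4))]
w1 end 545 [(np.float64(-360.5), np.float64(-341.5))]
w1 end 560 [(np.float64(-361.8), np.float64(-341.7)), (np.float64(-247.2), np.float64(-238.9))]
w1 board 470 [(np.float64(-230.8), np.float64(-230.3)), (np.float64(-223.7), np.float64(-188.8))]
w1 board 490 [(np.float64(-231.0), np.float64(-230.5)), (np.float64(-223.4), np.float64(-188.4))]
w1 board 545 [(np.float64(-230.9), np.float64(-230.4)), (np.float64(-222.8), np.float64(-188.7)), (np.float64(-170.3), np.float64(-170.2))]
w1 board 560 [(np.float64(-248.6), np.float64(
[... 389 characters left out ...]
ops 560 [(np.float64(-235.4), np.float64(-217.3)), (np.float64(-187.2), np.float64(-171.1))]
w3 end 470 [(np.float64(-361.3), np.float64(-341.8)), (np.float64(-233.2), np.float64(-223.8))]
w3 end 490 [(np.float64(-345.8), np.float64(-341.1))]
w3 end 545 [(np.float64(-361.1), np.float64(-341.8))]
w3 end 560 [(np.float64(-362.0), np.float64(-341.5)), (np.float64(-233.8), np.float64(-223.6))]
w3 board 470 [(np.float64(-233.3), np.float64(-221.7)), (np.float64(-217.7), np.float64(-187.9))]
w3 board 490 [(np.float64(-217.8), np.float64(-188.0))]
w3 board 545 [(np.float64(-217.7), np.float64(-188.1))]
w3 board 560 [(np.float64(-234.1), np.float64(-221.8)), (np.float64(-217.8), np.float64(-188.1))]
```

The vice numbers agree. With the end block front at ey=-341.7 the origin is at -253.7, and the jaw rear face at -235.2 gives jaw_face y=34.5 mm, so the board is snug. Next the brush.

move_arm:
  hand: [0.1, 0.1, 0.1, 0.1, 0.1, 0.1, 0.1, 0.1, 0.1, 0.1]
  travel:
    - [0.63, -0.2, -0.9]
    - [0.63, -0.2, -0.9]
    - [0.63, -0.2, -0.9]
    - [0.63, -0.2, -0.9]
    - [0.63, -0.2, -0.9]
    - [0.63, -0.2, -0.9]
    - [0.63, -0.2, -0.9]
    - [0.63, -0.2, -0.9]
    - [0, 0, 0]
    - [0, 0, 0]
  delta_rot:
    - [0, 0, 0]
    - [0, 0, 0]
    - [0, 0, 0]
    - [0, 0, 0]
    - [0, 0, 0]
    - [0, 0, 0]
    - [0, 0, 0]
    - [0, 0, 0]
    - [0, 1, 0]
    - [0, 1, 0]

```text
t: 12.4
eef_pos: [0.4612, -0.2415, 0.2187]
orientation: [[0.046, 0.0, 0.999], [-0.999, 0.0, 0.046], [-0.0, -1.0, 0.0]]
ft_force: [-0.1, -0.5, -0.7]
opening: 0.0469
```

```bash
python3 - <<'E'
from h import *
s=sensors.state();print(s["t"],s["eef_pos"].round(4),np.round(s["orientation"],3).tolist(),s["opening"])
m=cam("wrist");im,dep=viewer.get_image("wrist");np.savez("w4.npz",im=im,dep=dep,R=m["R"],t=m["t"])
A=cloud(m,dep,np.ones(dep.shape,bool));C=im[dep>0].astype(int)
k=(abs(A[:,0]-.462)<.04)&(A[:,1]>-.37)&(A[:,1]<-.17)&(A[:,2]>.025)&(A[:,2]<.06)
dark=C.max(1)<60
P=A[k&dark];print(len(P),P.min(0),P.max(0))
c=np.median(P,0);u,sv,vt=np.linalg.svd(P[:,:2]-P[:,:2].mean(0),full_matrices=False);d=vt[0]*np.sign(vt[0,1]);print("mean",P.mean(0),"dir",d,np.degrees(np.arctan2(d[1],d[0])),"ztop",np.percentile(P[:,2],[50,90]))
br=(C[:,0]>C[:,2]+35)&k;Q=A[br];print("tuft",len(Q),Q.mean(0) if len(Q) else 0, (Q[:,:2]@d).max() if len(Q) else 0)
t=P[:,:2]@d;print("handle extents along d",np.percentile(t,[1,99]),"lat",np.percentile(P[:,:2]@np.array([-d[1],d[0]]),[2,50,98]))
for n in("brush_middle","rest_seat","brush_rest","brush_tip"):
    for r in viewer.recognise("wrist",n)[:1]: x,y=map(int,r["xy"]);print(n,round(r["score"],2),x,y,deproj(m,(x,y),dep[y,x]))
save("w4.png",cv2.resize(im,(700,525)))
# solder row in w3
z=np.load("w3.npz");m=cam("wrist");m["R"],m["t"]=z["R"],z["t"];h=cv2.cvtColor(z["im"],cv2.COLOR_RGB2HSV)
g=(h[...,0]>8)&(h[...,0]<32)&(h[...,1]>90);Bq=cloud(m,z["dep"],g);Bq=Bq[(Bq[:,2]>.054)&(Bq[:,2]<.063)]
a=np.radians(17);ex=np.array([np.cos(a),np.sin(a)]);ey=np.array([-np.sin(a),np.cos(a)]);X=Bq[:,:2]@ex*1e3;Y=Bq[:,:2]@ey*1e3
kk=(abs(Y+201)<8)&(X>495)&(X<548);print("row ex",np.percentile(X[kk],[1,99]),"ey",np.percentile(Y[kk],[5,50,95]),kk.sum())
E
```

```text
12.4 [ 0.4612 -0.2415  0.2187] [[0.046, 0.0, 0.999], [-0.999, 0.0, 0.046], [-0.0, -1.0, 0.0]] 0.04693131509882525
622 [ 0.45696224 -0.33974707  0.03640131] [ 0.46743392 -0.23343997  0.04169651]
mean [ 0.46156296 -0.28479282  0.0391352 ] dir [-0.00880129  0.99996127] 90.5042830839235 ztop [0.03916867 0.04022017]
tuft 177 [ 0.46220668 -0.197267    0.0380472 ] -0.19127979401434703
handle extents along d [-0.34288179 -0.23920982] lat [-0.4645585  -0.45839816 -0.45479415]
brush_middle 0.67 253 180 [ 0.46415776 -0.25661706  0.03949423]
rest_seat 0.64 242 181 [ 0.4521119  -0.26919676  0.00496006]
brush_rest 0.86 244 181 [ 0.45443902 -0.26986227  0.00252853]
brush_tip 0.74 254 185 [ 0.46547723 -0.26204461  0.03976435]
row ex [506.076481   542.14998734] ey [-203.55123427 -202.30968783 -201.05533334] 28
```

View pics/w4.png

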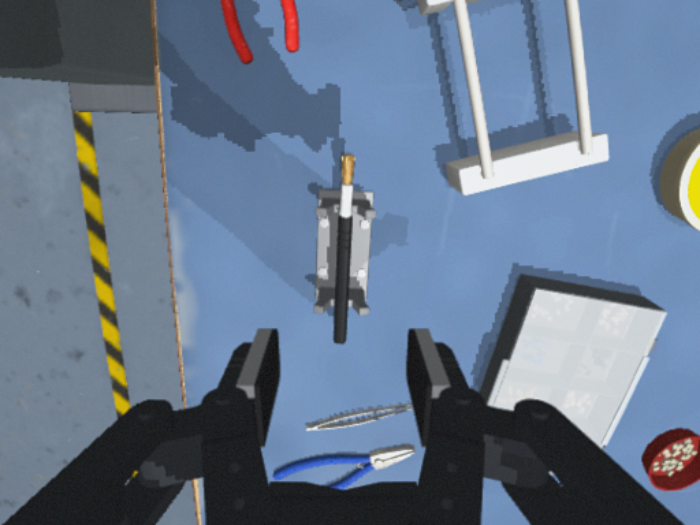

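The wrist view shows the brush in the rest with its tip at (347,165) and handle end at (340,340). Its axis is x≈0.4616 along +y, with its middle at y≈-0.273. I'll grip it 16 mm behind the middle.

move_arm:
  hand: [0.1, 0.1, 0.1, 0.1, 0.1, 0.1, 0.1, 0.1, 0.1, 0.1]
  travel:
    - [0, 0, 0]
    - [0.475, 0.8, 0]
    - [0.475, 0.8, 0]
    - [0.475, 0.8, 0]
    - [0.475, 0.8, 0]
    - [0.475, 0.8, 0]
    - [0, 1, 0]
    - [0, 1, 0]
    - [0, 1, 0]
    - [0, 1, 0]
  delta_rot:
    - [0, 0.31, 0]
    - [0, 0, 0]
    - [0, 0, 0]
    - [0, 0, 0]
    - [0, 0, 0]
    - [0, 0, 0]
    - [0, 0, 0]
    - [0, 0, 0]
    - [0, 0, 0]
    - [0, 0, 0]

```text
t: 13.48
eef_pos: [0.4636, -0.287, 0.0572]
orientation: [[0.021, 0.0, 1.0], [-1.0, 0.001, 0.021], [-0.001, -1.0, 0.0]]
ft_force: [0.3, 0.2, 0.1]
opening: 0.0472
```

move_arm:
  hand: [0.1, 0.1, 0.1, 0.1, 0.1, -1, -1, -1, -1, -1]
  travel:
    - [0, 0.5, 0]
    - [0, 0.5, 0]
    - [0, 0.5, 0]
    - [0, 0.5, 0]
    - [0, 0, 0]
    - [0, 0, 0]
    - [0, 0, 0]
    - [0, 0, 0]
    - [0, 0, 0]
    - [0, 0, 0]
  delta_rot:
    - [0, 0, 0]
    - [0, 0, 0]
    - [0, 0, 0]
    - [0, 0, 0]
    - [0, 0, 0]
    - [0, 0, 0]
    - [0, 0, 0]
    - [0, 0, 0]
    - [0, 0, 0]
    - [0, 0, 0]
  squeeze: 45

```text
t: 14.32
eef_pos: [0.4638, -0.2877, 0.0191]
orientation: [[0.018, 0.001, 1.0], [-1.0, -0.001, 0.018], [0.001, -1.0, 0.001]]
ft_force: [-0.4, -0.3, 3.2]
opening: 0.0099
```

move_arm:
  hand: [-1, -1, -1, -1, -1, -1, -1, -1, -1, -1]
  travel:
    - [0, -0.4, 0]
    - [0, -0.8, 0]
    - [0, -1, 0]
    - [0, -1, 0]
    - [0, -1, 0]
    - [0, -1, 0]
    - [0, -1, 0]
    - [0, -1, 0]
    - [0, -1, 0]
    - [0, -1, 0]
  delta_rot:
    - [0, 0, 0]
    - [0, 0, 0]
    - [0, 0, 0]
    - [0, 0, 0]
    - [0, 0, 0]
    - [0, 0, 0]
    - [0, 0, 0]
    - [0, 0, 0]
    - [0, -0.8, 0]
    - [0, -1, 0]

```text
t: 15.15
eef_pos: [0.4629, -0.2871, 0.2037]
orientation: [[0.236, -0.0, 0.972], [-0.972, -0.0, 0.236], [0.0, -1.0, -0.001]]
ft_force: [0.8, 1.0, -0.3]
opening: 0.0102
```

move_arm:
  hand: [-1, -1, -1, -1, -1, -1, -1, -1, -1, -1]
  travel:
    - [0, 0, 0]
    - [0, 0, 0]
    - [0, 0, 0]
    - [0, 0, 0]
    - [0, 0, 0]
    - [0, 0, 0]
    - [0, 0, 0]
    - [0, 0, 0]
    - [0, 0, 0]
    - [0, 0, 0]
  delta_rot:
    - [0, -1, 0]
    - [0, -1, 0]
    - [0, -1, 0]
    - [0, -1, 0]
    - [0, -1, 0]
    - [0, -1, 0]
    - [0, -1, 0]
    - [0, -1, 0]
    - [0, -1, 0]
    - [0, -1, 0]

```text
t: 15.98
eef_pos: [0.4629, -0.2874, 0.2028]
orientation: [[0.991, -0.0, 0.131], [-0.131, -0.0, 0.991], [-0.0, -1.0, -0.0]]
ft_force: [0.1, -0.2, -0.9]
opening: 0.0101
```

```bash
python3 - <<'E'
from h import *
s=sensors.state();R=np.array(s["orientation"]);print(s["t"],s["eef_pos"].round(4),R.round(3).tolist(),s["opening"],s["ft_force"],s["qpos"].round(3))
m=cam("wrist");im,dep=viewer.get_image("wrist");np.savez("w5.npz",im=im,dep=dep,R=m["R"],t=m["t"])
A=cloud(m,dep,np.ones(dep.shape,bool));C=im[dep>0].astype(int);T=(A-s["eef_pos"])@R*1000
k=(T[:,0]<-20)&(T[:,0]>-115)&(abs(T[:,1]+17)<18)&(abs(T[:,2])<15)
P=T[k];print(len(P),P.min(0).round(1),P.max(0).round(1))
for x0 in range(-110,-20,8):
    q=P[abs(P[:,0]-x0)<4]
    if len(q)>3:print(x0,len(q),np.median(q,0).round(1),"z ext",np.percentile(q[:,2],[2,98]).round(1),"y top",np.percentile(q[:,1],5).round(1),C[k][abs(P[:,0]-x0)<4].mean(0).round())
save("w5.png",im)
E
```

```text
15.9833 [ 0.4629 -0.2874  0.2028] [[0.991, -0.0, 0.131], [-0.131, -0.0, 0.991], [-0.0, -1.0, -0.0]] 0.010106099763917657 [ 0.12046089 -0.21442591 -0.94700905] [ 0.479  0.513  0.037  1.846 -0.025  0.783  1.968]
4924 [-100.1  -22.4   -4.4] [-20.  -13.5   7.1]
-102 99 [-98.8 -18.9   1.5] z ext [-2.4  5.5] y top -20.3 [152. 120.  76.]
-94 621 [-94.1 -19.5   1.5] z ext [-3.2  6.3] y top -21.1 [165. 132.  82.]
-86 534 [-86.2 -19.1   1.5] z ext [-2.6  5.7] y top -20.5 [164. 131.  81.]
-78 430 [-77.3 -18.9   1.5] z ext [-2.5  5.4] y top -20.4 [186. 172. 149.]
-70 481 [-70.  -19.1   1.5] z ext [-2.8  5.8] y top -20.6 [217. 220. 221.]
-62 451 [-61.9 -19.2   1.5] z ext [-2.9  5.5] y top -20.4 [215. 218. 218.]
-54 528 [-53.9 -19.9   1.5] z ext [-3.7  6.4] y top -21.2 [113. 115. 116.]
-46 517 [-46.1 -20.2   1.5] z ext [-3.8  6.8] y top -21.4 [30. 31. 34.]
-38 481 [-37.9 -20.4   1.5] z ext [-3.9  6.5] y top -21.4 [31. 32. 34.]
-30 447 [-30.1 -20.3   1.5] z ext [-4.   6.6] y top -21.4 [31. 32. 34.]
-22 335 [-23.  -20.3   1. ] z ext [-4.1  6.7] y top -21.3 [30. 32. 35.]
```

View pics/w5.png

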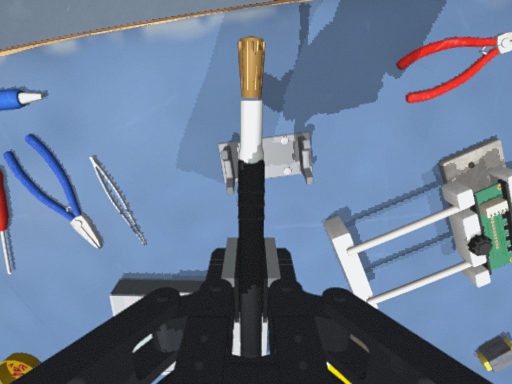

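The brush is held straight with its tip at tool coordinates (-100,-16,~0) mm. Now I finish the yaw, go over the white dispenser and pitch the brush down.

move_arm:
  hand: [-1, -1, -1, -1, -1, -1, -1, -1, -1, -1]
  travel:
    - [0, 0, 0]
    - [0, 0, 0]
    - [0, 0, 0]
    - [0, 0, 0]
    - [0.55, -0.1, 0.98]
    - [0.55, -0.1, 0.98]
    - [0.55, -0.1, 0.98]
    - [0.55, -0.1, 0.98]
    - [0.55, -0.1, 0.98]
    - [0.55, -0.1, 0.98]
  delta_rot:
    - [0, -1, 0]
    - [0, -1, 0]
    - [0, -1, 0]
    - [0, -0.57, 0]
    - [0, 0, 0]
    - [0, 0, 0]
    - [0, 0, 0]
    - [0, 0, 0]
    - [0, 0, 0]
    - [0, 0, 0]

```text
t: 16.87
eef_pos: [0.4925, -0.1549, 0.2147]
orientation: [[0.959, -0.0, -0.284], [0.284, -0.0, 0.959], [-0.0, -1.0, -0.0]]
ft_force: [1.3, -0.2, -0.4]
opening: 0.0096
```

move_arm:
  hand: [-1, -1, -1, -1, -1, -1, -1, -1, -1, -1]
  travel:
    - [0.55, -0.1, 0.98]
    - [0.55, -0.1, 0.98]
    - [0.55, -0.1, 0.98]
    - [0.55, -0.1, 0.98]
    - [0.55, -0.1, 0.98]
    - [0.55, -0.1, 0.98]
    - [0.55, -0.1, 0.98]
    - [0.55, -0.1, 0.98]
    - [0.55, -0.1, 0.98]
    - [0.55, -0.1, 0.98]
  delta_rot:
    - [0, 0, 0]
    - [0, 0, 0]
    - [0, 0, 0]
    - [0, 0, 0]
    - [0, 0, 0]
    - [0, 0, 0]
    - [0, 0, 0]
    - [0, 0, 0]
    - [0, 0, 0]
    - [0, 0, 0]

```text
t: 17.7
eef_pos: [0.5415, 0.0644, 0.2347]
orientation: [[0.959, -0.0, -0.285], [0.285, -0.001, 0.959], [-0.0, -1.0, -0.0]]
ft_force: [0.4, 0.5, 0.0]
opening: 0.0105
```

move_arm:
  hand: [-1, -1, -1, -1, -1, -1, -1, -1, -1, -1]
  travel:
    - [0.55, -0.1, 0.98]
    - [0.55, -0.1, 0.98]
    - [0.55, -0.1, 0.98]
    - [0.55, -0.1, 0.98]
    - [0, 0, 0]
    - [0, 0, 0]
    - [0, 0, 0]
    - [0, 0, 0]
    - [0, 0, 0]
    - [0, 0, 0]
  delta_rot:
    - [0, 0, 0]
    - [0, 0, 0]
    - [0, 0, 0]
    - [0, 0, 0]
    - [0, 0, -0.8]
    - [0, 0, -0.9]
    - [0, 0, -0.9]
    - [0, 0, -0.9]
    - [0, 0, -0.9]
    - [0, 0, -0.9]

```text
t: 18.53
eef_pos: [0.5538, 0.1379, 0.2338]
orientation: [[0.874, 0.402, -0.272], [0.259, 0.088, 0.962], [0.411, -0.911, -0.028]]
ft_force: [1.1, -1.1, -0.6]
opening: 0.0099
```

move_arm:
  hand: [-1, -1, -1, -1, -1, -1, -1, -1, -1, -1]
  travel:
    - [0, 0, 0]
    - [0, 0, 0]
    - [0, 0, 0]
    - [0, 0, 0]
    - [0, 0, 0]
    - [0, 0, 0]
    - [0, 0, 0]
    - [0, 0, 0]
    - [0, 0, 0]
    - [0, 0, 0]
  delta_rot:
    - [0, 0, -0.9]
    - [0, 0, -0.9]
    - [0, 0, -0.9]
    - [0, 0, -0.73]
    - [0, 0, 0]
    - [0, 0, 0]
    - [0, 0, 0]
    - [0, 0, 0]
    - [0, 0, 0]
    - [0, 0, 0]

```text
t: 19.37
eef_pos: [0.5545, 0.1189, 0.2275]
orientation: [[0.846, 0.47, -0.25], [0.255, 0.054, 0.965], [0.467, -0.881, -0.074]]
ft_force: [-0.4, 0.0, -0.6]
opening: 0.0102
```

```bash
cat >> h.py <<'E'
TIP=np.array([-.100,-.016,.0005])
def tip():
    s=sensors.state();R=np.array(s["orientation"]);return s,R,s["eef_pos"]+R@TIP
E
python3 - <<'E'
from h import *
s,R,t=tip();print(s["t"],s["eef_pos"].round(4),R.round(3).tolist(),s["opening"],s["ft_force"],s["qpos"].round(3),"tip",t.round(4))
m=cam("wrist");im,dep=viewer.get_image("wrist");np.savez("w6.npz",im=im,dep=dep,R=m["R"],t=m["t"])
v=im.copy()
print("tip px",proj(m,t))
A=cloud(m,dep,np.ones(dep.shape,bool))
k=(np.hypot(A[:,0]-.50,A[:,1]-.132)<.04)&(A[:,2]>.095)&(A[:,2]<.125)
P=A[k];print(len(P),P.min(0).round(4),P.max(0).round(4))
rim=P[P[:,2]>.111];print("rim",len(rim),cv2.minEnclosingCircle(rim[:,:2].astype(np.float32)*1000),np.percentile(rim[:,2],[50,95]))
fl=P[np.hypot(P[:,0]-.5,P[:,1]-.132)<.012];print("floor",len(fl),np.median(fl[:,2]) if len(fl) else 0)
save("w6.png",v)
E
```

```text
19.3667 [0.5545 0.1189 0.2275] [[0.846, 0.47, -0.25], [0.255, 0.054, 0.965], [0.467, -0.881, -0.074]] 0.010196172623731172 [-0.36424006  0.02443548 -0.55112086] [-0.054  0.378 -0.351  2.211  1.234  0.253  0.327] tip [0.4622 0.093  0.1948]
tip px [247.96384318  35.04700022]
5813 [0.473  0.1095 0.1023] [0.5305 0.1668 0.1161]
rim 1633 ((501.5420227050781, 138.33595275878906), 29.054109573364258) [0.11303691 0.11444778]
floor 1004 0.1047972508361202
```

View pics/w6.png

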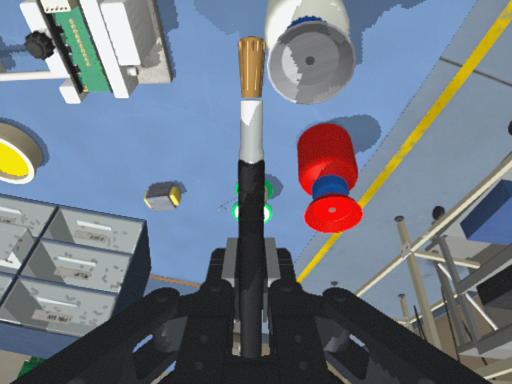

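The picture shows the white dispenser's dish at (311,60) and the brush tip at (252,45). The red bottle is at (330,190). The arm ran into its q6 limit at about 28° of pitch, so I'll fit the kinematics to learn which tilts are feasible.

```bash
cat > fk.py <<'E'
import numpy as np, itertools
from scipy.optimize import least_squares
from scipy.spatial.transform import Rotation as Ro
D=[([-1.41582317,0.62836187,0.03849406,1.5173832,-0.02698989,0.99632144,-0.02003908],[.14231639,.63424869,.23134344],[[.976,0,.219],[-.219,0,.976],[0,-1,0]]),
([-0.106,0.606,0.368,1.773,-0.286,0.817,0.695],[.5705,-.1013,.1872],[[.291,-.001,.957],[-.957,.001,.291],[-.001,-1,-.001]]),
([0.479,0.513,0.037,1.846,-0.025,0.783,1.968],[.4629,-.2874,.2028],[[.991,0,.131],[-.131,0,.991],[0,-1,0]]),
([-0.054,0.378,-0.351,2.211,1.234,0.253,0.327],[.5545,.1189,.2275],[[.846,.47,-.25],[.255,.054,.965],[.467,-.881,-.074]])]
z=lambda a:Ro.from_euler('z',a).as_matrix(); y=lambda a:Ro.from_euler('y',a).as_matrix()
R0=np.array([[0,0,1],[-1,0,0],[0,-1,0]])@np.eye(3)  # columns: tool axes at down pose, heading 0
def fk(q,p,s):
    A=z(-q[0])@y(q[1]);B=A@z(s[0]*q[2])@y(s[3]*q[3]);C=B@z(s[1]*q[4])@y(s[4]*q[5]);E=C@z(s[2]*q[6])
    pos=np.array([0,0,p[0]])+A@[p[1],p[2],p[3]]+B@[p[4],p[5],p[6]]+C@[p[7],p[8],p[9]]
    return pos,E@y(-np.pi)@R0
def fit(s):
    def res(p):
        r=[]
        for q,x,Rm in D:
            a,E=fk(q,p,s);r+=list((a-x)*1000);
        return np.array(r+list(p[[1,2,4,5,7,8]]*3))
    return least_squares(res,[.33,0,0,.32,0,0,.35,0,0,.25])
def best():
    o=[]
    for s in itertools.product([1,-1],repeat=3):
        s=s+(1,1);e=sum(np.linalg.norm(fk(q,np.zeros(10),s)[1]-np.array(Rm)) for q,x,Rm in D);o.append((e,s))
    return sorted(o)
if __name__=="__main__":
    b=best();print(b[:3]);s=b[0][1];f=fit(s);print(f.cost,f.x.round(4),f.fun.round(2))
E
python3 fk.py
```

```text
[(np.float64(0.003472945248515569), (-1, -1, -1, 1, 1)), (np.float64(2.2037970997153815), (1, -1, -1, 1, 1)), (np.float64(3.614118482009333), (-1, 1, -1, 1, 1))]
0.01871562526500096 [ 3.360e-01  2.000e-04 -1.160e-02  5.589e-01 -1.000e-04 -1.600e-02
  3.815e-01 -4.000e-04 -3.000e-04  3.500e-01] [-0.06  0.02 -0.04 -0.01 -0.02 -0.06 -0.04 -0.04  0.14  0.01  0.01 -0.04
  0.   -0.03 -0.   -0.05 -0.   -0.  ]
```

```bash
cat > ik.py <<'E'
from fk import *
s=(-1,-1,-1,1,1);p=fit(s).x
lo=np.array([-3.06,-.37,-1.25,.18,-1.1,.23,-2.94])+.04;hi=np.array([3.06,2.12,1.32,2.47,4.24,1.98,2.94])-.04
TIP=np.array([-.100,-.016,.0005])
def Rt(a,psi,rho):
    er=np.array([np.cos(psi),np.sin(psi),0]);ez=np.array([0,0,1.]);et=np.cross(ez,er)
    x=np.sin(a)*er+np.cos(a)*ez;y0=np.cos(a)*er-np.sin(a)*ez;yt=np.cos(rho)*y0+np.sin(rho)*et
    return np.c_[x,yt,np.cross(x,yt)]
def ik(R,tipw,q0):
    x=tipw-R@TIP
    def res(q):
        a,E=fk(q,p,s);return np.r_[(a-x)*10,(E-R).ravel()*2,(q-q0)*1e-3]
    f=least_squares(res,np.clip(q0,lo+1e-3,hi-1e-3),bounds=(lo,hi));a,E=fk(f.x,p,s)
    return f.x,np.linalg.norm(a-x)*1000,np.degrees(np.linalg.norm(E-R)/1.414)
E
python3 - <<'E'
from ik import *
q0=np.array([-.3,.4,0,2.0,0,.4,1.9]);starts=[q0,np.array([-0.054,0.378,-0.351,2.211,1.234,0.253,0.327]),np.array([.3,.6,-.6,1.9,1.5,.6,.3])]
for nm,tp,ps in(("dish",[.5015,.138,.108],range(-180,180,30)),("row0",[.5455,-.046,.0575],(17,)),("row1",[.581,-.035,.0575],(17,))):
    for a in(30,45,60):
        o=[]
        for psi in ps:
            for rho in(-60,-30,0,30,60):
                R=Rt(*np.radians([a,psi,rho]))
                r=min((ik(R,np.array(tp),st) for st in starts),key=lambda r:r[1]+r[2])
                o.append((round(r[1]+r[2]*3,1),psi,rho,r[0].round(2).tolist()))
        o.sort(key=lambda t:t[0]+abs(t[2])*.02);print(nm,a,*o[:5],sep="\n  ")
E
```

```text
dish
  30
  (np.float64(0.0), -180, 0, [-0.13, 1.03, -0.18, 1.31, -0.12, 1.82, -1.85])
  (np.float64(0.0), -150, 0, [-0.33, 1.03, -0.12, 1.31, 0.17, 1.86, -1.54])
  (np.float64(0.0), -120, 0, [-0.48, 0.97, -0.13, 1.46, 0.49, 1.73, -1.33])
  (np.float64(0.0), -90, 0, [-0.78, 0.89, 0.16, 1.73, 0.67, 1.35, -1.08])
  (np.float64(0.0), -60, 0, [-0.84, 0.8, 0.08, 2.05, 1.14, 1.1, -1.23])
dish
  45
  (np.float64(0.0), -150, 0, [-0.26, 0.87, -0.2, 1.54, 0.2, 1.54, -1.59])
  (np.float64(0.0), -120, 0, [-0.36, 0.83, -0.22, 1.64, 0.49, 1.45, -1.36])
  (np.float64(0.0), -90, 0, [-0.64, 0.76, 0.08, 1.83, 0.66, 1.13, -1.04])
  (np.float64(0.0), -60, 0, [-0.65, 0.69, 0.01, 2.06, 1.1, 0.9, -1.06])
  (np.float64(0.0), -30, 0, [-0.15, 0.72, -0.69, 2.26, 1.71, 1.15, -1.12])
dish
  60
  (np.float64(0.0), -150, 0, [-0.19, 0.73, -0.25, 1.78, 0.23, 1.19, -1.62])
  (np.float64(0.0), -120, 0, [-0.23, 0.72, -0.29, 1.83, 0.5, 1.15, -1.36])
  (np.float64(0.0), -90, 0, [-0.47, 0.67, 0.01, 1.93, 0.61, 0.89, -0.93])
  (np.float64(0.0), -60, 0, [-0.46, 0.63, -0.02, 2.04, 0.94, 0.68, -0.77])
  (np.float64(0.0), -30,
[... 1611 characters left out ...]
-1.17, 2.24, 2.41, 0.76, -0.08])
  (np.float64(0.0), 17, -30, [0.22, 0.95, -0.74, 2.3, 2.26, 1.3, -0.61])
  (np.float64(0.0), 17, 30, [1.05, 1.26, -1.21, 1.92, 0.75, 0.29, 1.85])
  (np.float64(0.0), 17, -60, [-0.29, 1.05, -0.34, 2.04, 1.77, 1.48, -0.72])
  (np.float64(0.0), 17, 60, [0.9, 1.33, -0.93, 1.46, -0.29, 1.0, 2.9])
row1
  60
  (np.float64(0.0), 17, 0, [0.57, 0.87, -0.8, 2.04, 1.89, 0.38, 0.19])
  (np.float64(0.0), 17, -30, [0.12, 0.87, -0.6, 2.1, 1.93, 0.98, -0.25])
  (np.float64(0.0), 17, 30, [0.75, 1.01, -0.77, 1.75, -0.2, 0.45, 2.49])
  (np.float64(0.0), 17, -60, [-0.3, 1.04, -0.31, 1.91, 1.64, 1.37, -0.34])
  (np.float64(0.0), 17, 60, [0.71, 1.24, -0.64, 1.34, -0.47, 1.15, 2.8])
```

```bash
python3 - <<'E'
from ik import *
from h import tip as T
st,R,t=T();q=np.array(st["qpos"]);print(st["eef_pos"],q.round(3))
a1,E1=fk(q,p,s);print("fk err mm",(a1-st["eef_pos"])*1e3)
Rg=Rt(*np.radians([30,-73,0]));rv=Ro.from_matrix(R.T@Rg).as_rotvec();print("rotvec",rv,rv/.12,np.linalg.norm(rv)/.12)
# simulate geodesic at TCP raised
x0=st["eef_pos"]+[0,0,.04];qq=q.copy()
for i in range(1,21):
    Ri=R@Ro.from_rotvec(rv*i/20).as_matrix();r=ik(Ri,x0+Ri@TIP,qq);qq=r[0]
    if i%4==0:print(i,r[1].round(2),r[2].round(2),qq.round(2), "tipz",(x0+Ri@TIP)[2].round(3))
for nm,tp in(("dish hi",[.5015,.138,.16]),("dish lo",[.5015,.138,.092]),("row0",[.5455,-.046,.0575]),("row1",[.581,-.035,.0575])):
    r=ik(Rg,np.array(tp),qq);qq=r[0];print(nm,r[1].round(2),r[2].round(2),qq.round(2),"TCP",(np.array(tp)-Rg@TIP).round(4))
E
```

```text
[0.55440922 0.11886364 0.22741268] [-0.054  0.378 -0.351  2.211  1.234  0.253  0.327]
fk err mm [-0.11802695  0.33357062  0.18603063]
rotvec [-1.02571955  1.14940363 -0.38882972] [-8.5476629   9.57836357 -3.24024763] 13.240347213333408
4 0.0 0.0 [-0.25  0.33 -0.33  2.2   1.32  0.54 -0.13] tipz 0.225
8 0.0 0.0 [-0.43  0.42 -0.3   2.17  1.33  0.84 -0.51] tipz 0.214
12 0.0 0.0 [-0.57  0.53 -0.26  2.06  1.21  1.09 -0.74] tipz 0.204
16 0.0 0.0 [-0.65  0.64 -0.19  1.91  1.08  1.3  -0.9 ] tipz 0.195
20 0.0 0.0 [-0.69  0.76 -0.12  1.72  0.94  1.48 -1.02] tipz 0.189
dish hi 0.0 0.0 [-0.68  0.75 -0.12  1.89  0.97  1.38 -1.14] TCP [0.5197 0.0768 0.2386]
dish lo 0.0 0.0 [-0.68  0.86 -0.11  1.9   1.01  1.31 -1.25] TCP [0.5197 0.0768 0.1706]
row0 0.0 0.0 [-0.42  0.89 -0.    2.06  1.34  1.08 -1.36] TCP [ 0.5637 -0.1072  0.1361]
row1 0.0 0.0 [-0.41  0.91 -0.01  1.96  1.31  1.1  -1.27] TCP [ 0.5992 -0.0962  0.1361]
```

move_arm:
  hand: [-1, -1, -1, -1, -1, -1, -1, -1, -1, -1]
  travel:
    - [0.47, -0.88, -0.07]
    - [0.47, -0.88, -0.07]
    - [0, 0, 0]
    - [0, 0, 0]
    - [0, 0, 0]
    - [0, 0, 0]
    - [0, 0, 0]
    - [0, 0, 0]
    - [0, 0, 0]
    - [0, 0, 0]
  delta_rot:
    - [0, 0, 0]
    - [0, 0, 0]
    - [-0.534, 0.599, -0.2025]
    - [-0.534, 0.599, -0.2025]
    - [-0.534, 0.599, -0.2025]
    - [-0.534, 0.599, -0.2025]
    - [-0.534, 0.599, -0.2025]
    - [-0.534, 0.599, -0.2025]
    - [-0.534, 0.599, -0.2025]
    - [-0.534, 0.599, -0.2025]

```text
t: 20.25
eef_pos: [0.5528, 0.1187, 0.2655]
orientation: [[0.709, 0.565, 0.422], [-0.216, -0.395, 0.893], [0.671, -0.724, -0.158]]
ft_force: [-0.0, 0.1, -0.6]
opening: 0.0102
```

move_arm:
  hand: [-1, -1, -1, -1, -1, -1, -1, -1, -1, -1]
  travel:
    - [0, 0, 0]
    - [0, 0, 0]
    - [0, 0, 0]
    - [0, 0, 0]
    - [0, 0, 0]
    - [0, 0, 0]
    - [0, 0, 0]
    - [0, 0, 0]
    - [0, 0, 0]
    - [0, 0, 0]
  delta_rot:
    - [-0.534, 0.599, -0.2025]
    - [-0.534, 0.599, -0.2025]
    - [-0.534, 0.599, -0.2025]
    - [-0.534, 0.599, -0.2025]
    - [-0.534, 0.599, -0.2025]
    - [-0.534, 0.599, -0.2025]
    - [-0.534, 0.599, -0.2025]
    - [-0.534, 0.599, -0.2025]
    - [0, 0, 0]
    - [0, 0, 0]

```text
t: 21.08
eef_pos: [0.5534, 0.1187, 0.2644]
orientation: [[0.216, 0.295, 0.931], [-0.473, -0.803, 0.364], [0.855, -0.518, -0.034]]
ft_force: [0.0, 0.0, -0.5]
opening: 0.0099
```

```bash
cat >> h.py <<'E'
def go(target):
    s,R,t=tip();d=np.asarray(target)-t
    print("t",round(s["t"],2),"tip",t.round(4),"delta tool units",(R.T@d/.02).round(3),"down=",(R.T@[0,0,-1]).round(3),"ex17=",(R.T@[.9563,.2924,0]).round(3),"F",np.round(s["ft_force"],2),"open",round(s["opening"],4))
    return s,R,t
E
python3 - <<'E'
from h import *
from ik import Rt,Ro
s,R,t=go([.5015,.138,.14]);Rg=Rt(*np.radians([30,-73,0]));print("rot err units",(Ro.from_matrix(R.T@Rg).as_rotvec()/.12).round(3),s["eef_pos"],s["qpos"].round(2))
E
```

```text
t 21.08 tip [0.5276 0.1789 0.1872] delta tool units [-1.333  2.483 -1.879] down= [-0.855  0.518  0.034] ex17= [0.068 0.047 0.997] F [ 0.03  0.05 -0.55] open 0.0099
rot err units [-0.4    0.563 -0.169] [0.55339438 0.11867016 0.26443138] [-0.72  0.73 -0.08  1.77  0.96  1.4  -0.97]
```

move_arm:
  hand: [-1, -1, -1, -1, -1, -1, -1, -1, -1, -1]
  travel:
    - [0, 0, 0]
    - [-0.44, 0.83, -0.63]
    - [-0.44, 0.83, -0.63]
    - [-0.44, 0.83, -0.63]
    - [0, 0, 0]
    - [0, 0, 0]
    - [0, 0, 0]
    - [0, 0, 0]
    - [0, 0, 0]
    - [0, 0, 0]
  delta_rot:
    - [-0.4, 0.56, -0.17]
    - [0, 0, 0]
    - [0, 0, 0]
    - [0, 0, 0]
    - [0, 0, 0]
    - [0, 0, 0]
    - [0, 0, 0]
    - [0, 0, 0]
    - [0, 0, 0]
    - [0, 0, 0]

```text
t: 21.92
eef_pos: [0.5264, 0.0792, 0.218]
orientation: [[0.143, 0.254, 0.957], [-0.479, -0.828, 0.291], [0.866, -0.5, 0.003]]
ft_force: [-0.2, -0.8, -1.4]
opening: 0.0098
```

```bash
python3 - <<'E'
from h import *
from ik import Rt,Ro
m=cam("wrist");im,dep=viewer.get_image("wrist")
A=cloud(m,dep,np.ones(dep.shape,bool));C=im[dep>0].astype(int)
k=(np.hypot(A[:,0]-.50,A[:,1]-.135)<.042)&(A[:,2]>.095)&(A[:,2]<.125);P=A[k]
rim=P[P[:,2]>.110];print("rim",len(rim),cv2.minEnclosingCircle(rim[:,:2].astype(np.float32)*1000),np.percentile(rim[:,2],[5,50,95]))
s,R,t=go([.5015,.138,.117]);print(R.round(3).tolist())
T=(A-s["eef_pos"])@R*1000;b=(T[:,0]<-78)&(T[:,0]>-112)&(abs(T[:,1]+17)<14)&(abs(T[:,2])<12)
print("tuft tool",len(T[b]),T[b].min(0).round(1),np.median(T[b],0).round(1),T[b].max(0).round(1),"tip px",proj(m,t))
save("w7.png",im)
E
```

```text
rim 1697 ((504.1305236816406, 129.60240173339844), 26.644760131835938) [0.11026853 0.11242249 0.114007  ]
t 21.97 tip [0.5084 0.1403 0.1393] delta tool units [-0.961  0.563 -0.367] down= [-0.866  0.5   -0.003] ex17= [-0.003  0.     1.   ] F [-0.67  0.01 -0.58] open 0.0101
[[0.143, 0.253, 0.957], [-0.479, -0.828, 0.291], [0.866, -0.5, 0.003]]
tuft tool 1463 [-100.5  -24.1   -4.9] [-90.3 -20.8   0.2] [-78.8 -15.8   5.1] tip px [251.85930381  38.04178935]
```

View pics/w7.png

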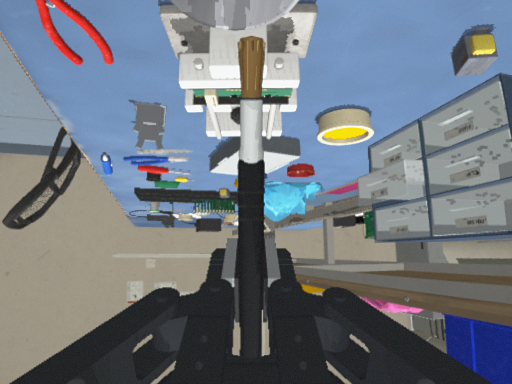

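The picture shows the dish at the top, around (228,10), slightly to tool -z of the tip at (252,40). That agrees with the estimated offset of 7–9 mm. I centre the tip and go down.

move_arm:
  hand: [-1, -1, -1, -1, -1, -1, -1, -1, -1, -1]
  travel:
    - [0.04, 0.06, -0.43]
    - [0, 0, 0]
    - [-0.173, 0.1, 0]
    - [-0.173, 0.1, 0]
    - [-0.173, 0.1, 0]
    - [-0.173, 0.1, 0]
    - [-0.173, 0.1, 0]
    - [-0.173, 0.1, 0]
    - [-0.173, 0.1, 0]
    - [0, 0, 0]
  delta_rot:
    - [0, 0, 0]
    - [0, 0, 0]
    - [0, 0, 0]
    - [0, 0, 0]
    - [0, 0, 0]
    - [0, 0, 0]
    - [0, 0, 0]
    - [0, 0, 0]
    - [0, 0, 0]
    - [0, 0, 0]

```text
t: 22.8
eef_pos: [0.518, 0.0745, 0.1888]
orientation: [[0.145, 0.252, 0.957], [-0.478, -0.829, 0.291], [0.867, -0.499, 0.001]]
ft_force: [-0.3, -0.1, 0.1]
opening: 0.0099
```

move_arm:
  hand: [-1, -1, -1, -1, -1, -1, -1, -1, -1, -1]
  travel:
    - [-0.043, 0.025, 0]
    - [-0.043, 0.025, 0]
    - [-0.043, 0.025, 0]
    - [-0.043, 0.025, 0]
    - [-0.043, 0.025, 0]
    - [-0.043, 0.025, 0]
    - [-0.043, 0.025, 0]
    - [-0.043, 0.025, 0]
    - [0, 0, 0]
    - [0, 0, 0]
  delta_rot:
    - [0, 0, 0]
    - [0, 0, 0]
    - [0, 0, 0]
    - [0, 0, 0]
    - [0, 0, 0]
    - [0, 0, 0]
    - [0, 0, 0]
    - [0, 0, 0]
    - [0, 0, 0]
    - [0, 0, 0]

```text
t: 23.63
eef_pos: [0.5183, 0.0745, 0.1819]
orientation: [[0.143, 0.253, 0.957], [-0.478, -0.829, 0.291], [0.867, -0.499, 0.002]]
ft_force: [0.1, 0.4, 1.7]
opening: 0.0103
```

```bash
python3 - <<'E'
from h import *
go([.5005,.137,.0965])
E
```

```text
t 23.63 tip [0.5004 0.1356 0.1032] delta tool units [-0.323  0.113  0.024] down= [-0.867  0.499 -0.002] ex17= [-0.003 -0.001  1.   ] F [0.14 0.4  1.68] open 0.0103
```

move_arm:
  hand: [-1, -1, -1, -1, -1, -1, -1, -1, -1, -1]
  travel:
    - [-0.048, 0.027, 0]
    - [-0.048, 0.027, 0]
    - [-0.048, 0.027, 0]
    - [-0.048, 0.027, 0]
    - [-0.048, 0.027, 0]
    - [-0.048, 0.027, 0]
    - [-0.048, 0.027, 0]
    - [-0.048, 0.027, 0]
    - [0, 0, 0]
    - [0, 0, 0]
  delta_rot:
    - [0, 0, 0]
    - [0, 0, 0]
    - [0, 0, 0]
    - [0, 0, 0]
    - [0, 0, 0]
    - [0, 0, 0]
    - [0, 0, 0]
    - [0, 0, 0]
    - [0, 0, 0]
    - [0, 0, 0]

```text
t: 24.47
eef_pos: [0.5183, 0.0745, 0.1731]
orientation: [[0.143, 0.253, 0.957], [-0.478, -0.829, 0.291], [0.867, -0.499, 0.002]]
ft_force: [0.3, -1.1, 3.4]
opening: 0.0097
```

```bash
python3 - <<'E'
from h import *
go([.5005,.137,.0935])
E
```

```text
t 24.47 tip [0.5004 0.1357 0.0944] delta tool units [-0.068 -0.03   0.024] down= [-0.867  0.499 -0.002] ex17= [-0.003 -0.001  1.   ] F [ 0.32 -1.09  3.43] open 0.0097
```

move_arm:
  hand: [-1, -1, -1, -1, -1, -1, -1, -1, -1, -1]
  travel:
    - [-0.043, 0.025, 0]
    - [-0.043, 0.025, 0]
    - [-0.043, 0.025, 0]
    - [-0.043, 0.025, 0]
    - [0, 0, 0]
    - [0, 0, 0]
    - [0, 0, 0]
    - [0, 0, 0]
    - [0, 0, 0]
    - [0, 0, 0]
  delta_rot:
    - [0, 0, 0]
    - [0, 0, 0]
    - [0, 0, 0]
    - [0, 0, 0]
    - [0, 0, 0]
    - [0, 0, 0]
    - [0, 0, 0]
    - [0, 0, 0]
    - [0, 0, 0]
    - [0, 0, 0]

```text
t: 25.3
eef_pos: [0.5184, 0.0742, 0.17]
orientation: [[0.142, 0.253, 0.957], [-0.477, -0.83, 0.29], [0.868, -0.497, 0.002]]
ft_force: [-0.2, -0.6, 8.5]
opening: 0.0099
```

```bash
python3 - <<'E'
from h import *
go([.5005,.137,.0905])
import time
E
```

```text
t 25.3 tip [0.5006 0.1353 0.0912] delta tool units [-0.072 -0.057  0.02 ] down= [-0.868  0.497 -0.002] ex17= [-0.003 -0.001  1.   ] F [-0.22 -0.61  8.54] open 0.0099
```

8.5 N exceeds the 5.6 N at the stop, so the dish was pressed through its full stroke. Lifting now and going over row_start.

move_arm:
  hand: [-1, -1, -1, -1, -1, -1, -1, -1, -1, -1]
  travel:
    - [0.2, -0.115, 0]
    - [0.2, -0.115, 0]
    - [0.45, -0.25, 0]
    - [0.87, -0.5, 0]
    - [0.87, -0.5, 0]
    - [0.51, 0.89, -0.076]
    - [0.51, 0.89, -0.076]
    - [0.51, 0.89, -0.076]
    - [0.51, 0.89, -0.076]
    - [0.51, 0.89, -0.076]
  delta_rot:
    - [0, 0, 0]
    - [0, 0, 0]
    - [0, 0, 0]
    - [0, 0, 0]
    - [0, 0, 0]
    - [0, 0, 0]
    - [0, 0, 0]
    - [0, 0, 0]
    - [0, 0, 0]
    - [0, 0, 0]

```text
t: 26.13
eef_pos: [0.5407, -0.026, 0.2279]
orientation: [[0.145, 0.253, 0.957], [-0.48, -0.827, 0.292], [0.865, -0.502, 0.002]]
ft_force: [0.1, -1.6, -0.4]
opening: 0.01
```

move_arm:
  hand: [-1, -1, -1, -1, -1, -1, -1, -1, -1, -1]
  travel:
    - [0.51, 0.89, -0.076]
    - [0.51, 0.89, -0.076]
    - [0.51, 0.89, -0.076]
    - [0.51, 0.89, -0.076]
    - [0, 0, 0]
    - [-0.87, 0.5, 0]
    - [-0.87, 0.5, 0]
    - [-0.6, 0.345, 0]
    - [0, 0, 0]
    - [0, 0, 0]
  delta_rot:
    - [0, 0, 0]
    - [0, 0, 0]
    - [0, 0, 0]
    - [0, 0, 0]
    - [0, 0, 0]
    - [0, 0, 0]
    - [0, 0, 0]
    - [0, 0, 0]
    - [0, 0, 0]
    - [0, 0, 0]

```text
t: 26.97
eef_pos: [0.5586, -0.1055, 0.1736]
orientation: [[0.146, 0.252, 0.957], [-0.478, -0.828, 0.291], [0.866, -0.5, 0.0]]
ft_force: [0.6, -0.6, 0.8]
opening: 0.0098
```

```bash
python3 - <<'E'
from h import *
from ik import Rt,Ro
s,R,t=go([.5412,-.0461,.064]);m=cam("wrist");im,dep=viewer.get_image("wrist")
rg=Rt(*np.radians([30,-73,0]));print("rot err units",(Ro.from_matrix(R.T@rg).as_rotvec()/.12).round(3))
save("w8.png",cv2.resize(im[:200,120:400],(784,560),interpolation=cv2.INTER_CUBIC));print("row_start px",proj(m,[.5412,-.0461,.0564]),"tip px",proj(m,t))
E
```

```text
t 26.97 tip [ 0.5405 -0.0442  0.095 ] delta tool units [-1.292  0.861  0.005] down= [-0.866  0.5   -0.   ] ex17= [-0.001 -0.001  1.   ] F [ 0.61 -0.56  0.83] open 0.0098
rot err units [ 0.006 -0.005  0.   ]
row_start px [252.39970093 -39.38422793] tip px [252.33782532  37.96817552]
```

View pics/w8.png

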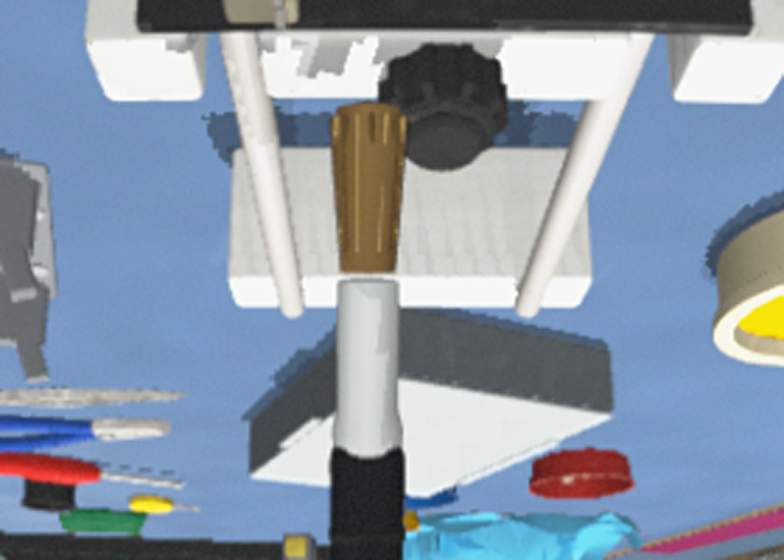

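The tip is at (370,105) between the header at (260,10) and the knob at (445,90), as planned. I descend carefully on row_start.

move_arm:
  hand: [-1, -1, -1, -1, -1, -1, -1, -1, -1, -1]
  travel:
    - [-0.65, 0.43, 0.05]
    - [-0.65, 0.43, 0.05]
    - [0, 0, 0]
    - [0, 0, 0]
    - [-0.043, 0.025, 0]
    - [-0.043, 0.025, 0]
    - [-0.043, 0.025, 0]
    - [-0.043, 0.025, 0]
    - [0, 0, 0]
    - [0, 0, 0]
  delta_rot:
    - [0, 0, 0]
    - [0, 0, 0]
    - [0, 0, 0]
    - [0, 0, 0]
    - [0, 0, 0]
    - [0, 0, 0]
    - [0, 0, 0]
    - [0, 0, 0]
    - [0, 0, 0]
    - [0, 0, 0]

```text
t: 27.85
eef_pos: [0.5614, -0.1074, 0.1392]
orientation: [[0.144, 0.253, 0.957], [-0.478, -0.829, 0.291], [0.867, -0.499, 0.002]]
ft_force: [-0.9, 0.4, -1.2]
opening: 0.0099
```

```bash
python3 - <<'E'
from h import *
go([.5430,-.0455,.057])
E
```

```text
t 27.85 tip [ 0.5435 -0.0462  0.0605] delta tool units [-0.173  0.054 -0.012] down= [-0.867  0.499 -0.002] ex17= [-0.003 -0.001  1.   ] F [-0.86  0.4  -1.19] open 0.0099
```

No contact yet. I'll go down 3 mm, then in 1 mm steps.

move_arm:
  hand: [-1, -1, -1, -1, -1, -1, -1, -1, -1, -1]
  travel:
    - [-0.043, 0.025, 0]
    - [-0.043, 0.025, 0]
    - [-0.043, 0.025, 0]
    - [0, 0, 0]
    - [0, 0, 0]
    - [0, 0, 0]
    - [0, 0, 0]
    - [0, 0, 0]
    - [0, 0, 0]
    - [0, 0, 0]
  delta_rot:
    - [0, 0, 0]
    - [0, 0, 0]
    - [0, 0, 0]
    - [0, 0, 0]
    - [0, 0, 0]
    - [0, 0, 0]
    - [0, 0, 0]
    - [0, 0, 0]
    - [0, 0, 0]
    - [0, 0, 0]

```text
t: 28.68
eef_pos: [0.5614, -0.1076, 0.1363]
orientation: [[0.143, 0.253, 0.957], [-0.478, -0.829, 0.29], [0.867, -0.499, 0.002]]
ft_force: [0.1, 0.1, 3.9]
opening: 0.0101
```

```bash
python3 - <<'E'
from h import *
go([.5430,-.0455,.055])
E
```

```text
t 28.68 tip [ 0.5435 -0.0464  0.0576] delta tool units [-0.138  0.021 -0.013] down= [-0.867  0.499 -0.002] ex17= [-0.003 -0.001  1.   ] F [0.1  0.09 3.88] open 0.0101
```

move_arm:
  hand: [-1, -1, -1, -1, -1, -1, -1, -1, -1, -1]
  travel:
    - [-0.043, 0.025, 0]
    - [0, 0, 0]
    - [0, 0, 0]
    - [0, 0, 0]
    - [0, 0, 0]
    - [0, 0, 0]
    - [0, 0, 0]
    - [0, 0, 0]
    - [0, 0, 0]
    - [0, 0, 0]
  delta_rot:
    - [0, 0, 0]
    - [0, 0, 0]
    - [0, 0, 0]
    - [0, 0, 0]
    - [0, 0, 0]
    - [0, 0, 0]
    - [0, 0, 0]
    - [0, 0, 0]
    - [0, 0, 0]
    - [0, 0, 0]

```text
t: 29.52
eef_pos: [0.5614, -0.1076, 0.1354]
orientation: [[0.143, 0.253, 0.957], [-0.478, -0.829, 0.291], [0.867, -0.499, 0.002]]
ft_force: [-0.1, -0.0, 5.7]
opening: 0.0098
```

```bash
python3 - <<'E'
from h import *
go([.5430,-.0455,.055])
E
```

```text
t 29.52 tip [ 0.5436 -0.0464  0.0567] delta tool units [-0.098 -0.003 -0.013] down= [-0.867  0.499 -0.002] ex17= [-0.003 -0.001  1.   ] F [-0.11 -0.01  5.66] open 0.0098
```

Contact force is 5.7 N. I ease off about 0.8 mm and brush along the row.

move_arm:
  hand: [-1, -1, -1, -1, -1, -1, -1, -1, -1, -1]
  travel:
    - [0.035, -0.02, 0]
    - [0, 0, 0.1]
    - [0, 0, 0.1]
    - [0, 0, 0.1]
    - [0, 0, 0.1]
    - [0, 0, 0.1]
    - [0, 0, 0.1]
    - [0, 0, 0.1]
    - [0, 0, 0.1]
    - [0, 0, 0]
  delta_rot:
    - [0, 0, 0]
    - [0, 0, 0]
    - [0, 0, 0]
    - [0, 0, 0]
    - [0, 0, 0]
    - [0, 0, 0]
    - [0, 0, 0]
    - [0, 0, 0]
    - [0, 0, 0]
    - [0, 0, 0]

```text
t: 30.35
eef_pos: [0.5775, -0.1024, 0.1359]
orientation: [[0.143, 0.254, 0.957], [-0.478, -0.828, 0.291], [0.866, -0.499, 0.003]]
ft_force: [-0.4, 0.7, 3.7]
opening: 0.01
```

```bash
python3 - <<'E'
from h import *
go([.5766,-.0353,.057])
E
```

```text
t 30.35 tip [ 0.5596 -0.0412  0.0573] delta tool units [-0.032 -0.022  0.898] down= [-0.866  0.499 -0.003] ex17= [-0.003  0.     1.   ] F [-0.4   0.74  3.73] open 0.01
```

move_arm:
  hand: [-1, -1, -1, -1, -1, -1, -1, -1, -1, -1]
  travel:
    - [0, 0, 0.1]
    - [0, 0, 0.1]
    - [0, 0, 0.1]
    - [0, 0, 0.1]
    - [0, 0, 0.1]
    - [0, 0, 0.1]
    - [0, 0, 0.1]
    - [0, 0, 0.1]
    - [0, 0, 0]
    - [0, 0, 0]
  delta_rot:
    - [0, 0, 0]
    - [0, 0, 0]
    - [0, 0, 0]
    - [0, 0, 0]
    - [0, 0, 0]
    - [0, 0, 0]
    - [0, 0, 0]
    - [0, 0, 0]
    - [0, 0, 0]
    - [0, 0, 0]

```text
t: 31.18
eef_pos: [0.5927, -0.0978, 0.136]
orientation: [[0.143, 0.254, 0.957], [-0.478, -0.828, 0.291], [0.866, -0.499, 0.003]]
ft_force: [0.1, -0.6, 4.3]
opening: 0.0097
```

```bash
python3 - <<'E'
from h import *
go([.5766,-.0353,.057])
E
```

```text
t 31.18 tip [ 0.5748 -0.0366  0.0574] delta tool units [-0.032 -0.02   0.106] down= [-0.866  0.499 -0.003] ex17= [-0.003  0.     1.   ] F [ 0.13 -0.59  4.3 ] open 0.0097
```

move_arm:
  hand: [-1, -1, -1, -1, -1, -1, -1, -1, -1, -1]
  travel:
    - [0, 0, 0.1]
    - [0, 0, 0.05]
    - [0, 0, 0]
    - [0, 0, 0]
    - [0.2, -0.115, 0]
    - [0.87, -0.5, 0]
    - [0.87, -0.5, 0]
    - [0.87, -0.5, 0]
    - [0.87, -0.5, 0]
    - [0.4, -0.23, 0]
  delta_rot:
    - [0, 0, 0]
    - [0, 0, 0]
    - [0, 0, 0]
    - [0, 0, 0]
    - [0, 0, 0]
    - [0, 0, 0]
    - [0, 0, 0]
    - [0, 0, 0]
    - [0, 0, 0]
    - [0, 0, 0]

```text
t: 32.02
eef_pos: [0.5956, -0.0967, 0.2319]
orientation: [[0.142, 0.255, 0.957], [-0.48, -0.827, 0.292], [0.866, -0.5, 0.005]]
ft_force: [0.4, 0.4, -0.6]
opening: 0.0099
```

```bash
python3 - <<'E'
from h import *
from ik import Ro
s,R,t=tip();Rg=np.array([[0.018,0,1.0],[-1.0,0,.018],[0,-1,0]]);Rg/=np.linalg.norm(Rg,axis=0)
rv=Ro.from_matrix(R.T@Rg).as_rotvec()/.12;d=np.array([.4638,-.2877,.20])-s["eef_pos"]
print(s["t"],s["eef_pos"].round(4),"rot units",rv.round(3),np.linalg.norm(rv),"then travel in goal frame units",(Rg.T@d/.02).round(3),s["ft_force"].round(2))
E
```

```text
32.0167 [ 0.5956 -0.0967  0.2319] rot units [-1.249  2.078  8.659] 8.9919996803527 then travel in goal frame units [ 9.432  1.594 -6.762] [ 0.43  0.44 -0.56]
```

move_arm:
  hand: [-1, -1, -1, -1, -1, -1, -1, -1, -1, -1]
  travel:
    - [0, 0, 0]
    - [0, 0, 0]
    - [0, 0, 0]
    - [0, 0, 0]
    - [0, 0, 0]
    - [0, 0, 0]
    - [0, 0, 0]
    - [0, 0, 0]
    - [0, 0, 0]
    - [0, 0, 0]
  delta_rot:
    - [-0.125, 0.208, 0.866]
    - [-0.125, 0.208, 0.866]
    - [-0.125, 0.208, 0.866]
    - [-0.125, 0.208, 0.866]
    - [-0.125, 0.208, 0.866]
    - [-0.125, 0.208, 0.866]
    - [-0.125, 0.208, 0.866]
    - [-0.125, 0.208, 0.866]
    - [-0.125, 0.208, 0.866]
    - [-0.125, 0.208, 0.866]

```text
t: 32.85
eef_pos: [0.5956, -0.0969, 0.2309]
orientation: [[0.016, -0.0, 1.0], [-1.0, 0.003, 0.016], [-0.003, -1.0, -0.0]]
ft_force: [-0.6, 0.5, -0.8]
opening: 0.0099
```

move_arm:
  hand: [-1, -1, -1, -1, -1, -1, -1, -1, -1, -1]
  travel:
    - [0.94, 0.16, -0.676]
    - [0.94, 0.16, -0.676]
    - [0.94, 0.16, -0.676]
    - [0.94, 0.16, -0.676]
    - [0.94, 0.16, -0.676]
    - [0.94, 0.16, -0.676]
    - [0.94, 0.16, -0.676]
    - [0.94, 0.16, -0.676]
    - [0.8, 0.16, -0.5]
    - [0, 0, 0]
  delta_rot:
    - [0, 0, 0]
    - [0, 0, 0]
    - [0, 0, 0]
    - [0, 0, 0]
    - [0, 0, 0]
    - [0, 0, 0]
    - [0, 0, 0]
    - [0, 0, 0]
    - [0, 0, 0]
    - [0, 0, 0]

```text
t: 33.68
eef_pos: [0.4759, -0.2702, 0.2007]
orientation: [[0.01, -0.006, 1.0], [-1.0, -0.004, 0.01], [0.004, -1.0, -0.006]]
ft_force: [-0.8, 0.3, -1.4]
opening: 0.0101
```

```bash
cat > chk.py <<'E'
from h import *
from ik import Ro
s,R,t=tip();Rg=np.array([[0.018,0,1.0],[-1.0,0,.018],[0,-1,0]]);Rg/=np.linalg.norm(Rg,axis=0)
rv=Ro.from_matrix(R.T@Rg).as_rotvec()/.12;d=np.array([.4638,-.2877,.022])-s["eef_pos"]
print(s["t"],s["eef_pos"].round(4),"rot units",rv.round(3),"travel units (goal frame)",(Rg.T@d/.02).round(3),s["ft_force"].round(2),s["opening"])
m=cam("wrist");im,dep=viewer.get_image("wrist")
A=cloud(m,dep,np.ones(dep.shape,bool));T=(A-s["eef_pos"])@R*1000
k=(T[:,0]<-20)&(T[:,0]>-115)&(abs(T[:,1]+17)<18)&(abs(T[:,2])<15);P=T[k];print("tip x",P[:,0].min())
for x0 in(-95,-70,-45,-30):
    q=P[abs(P[:,0]-x0)<4];print(x0,np.median(q,0).round(1) if len(q) else None)
E
python3 chk.py
```

```text
33.6833 [ 0.4759 -0.2702  0.2007] rot units [ 0.053 -0.064  0.032] travel units (goal frame) [ 0.864  8.934 -0.621] [-0.79  0.32 -1.42] 0.010057574923985976
tip x -101.02681571171078
-95 [-95.1 -19.4  -0.3]
-70 [-70.1 -19.2  -0.3]
-45 [-45.  -20.3  -0.3]
-30 [-30.4 -20.3  -0.3]
```

move_arm:
  hand: [-1, -1, -1, -1, -1, -1, -1, -1, -1, -1]
  travel:
    - [0.43, 0.4, -0.31]
    - [0.43, 0.4, -0.31]
    - [0, 1, 0]
    - [0, 1, 0]
    - [0, 1, 0]
    - [0, 1, 0]
    - [0, 1, 0]
    - [0, 1, 0]
    - [0, 0.7, 0]
    - [0, 0, 0]
  delta_rot:
    - [0.05, -0.06, 0.03]
    - [0, 0, 0]
    - [0, 0, 0]
    - [0, 0, 0]
    - [0, 0, 0]
    - [0, 0, 0]
    - [0, 0, 0]
    - [0, 0, 0]
    - [0, 0, 0]
    - [0, 0, 0]

```text
t: 34.57
eef_pos: [0.4662, -0.2813, 0.0489]
orientation: [[0.025, -0.001, 1.0], [-1.0, 0.005, 0.025], [-0.005, -1.0, -0.001]]
ft_force: [-0.8, -0.2, -0.5]
opening: 0.0102
```

```bash
python3 chk.py
```

```text
34.5667 [ 0.4662 -0.2813  0.0489] rot units [ 0.011  0.06  -0.038] travel units (goal frame) [ 0.318  1.347 -0.127] [-0.84 -0.2  -0.55] 0.010175193771071895
tip x -100.99749653109026
-95 [-95.1 -19.5  -0.2]
-70 [-70.1 -19.1  -0.3]
-45 [-45.  -20.3  -0.3]
-30 [-30.3 -20.3  -0.3]
```

move_arm:
  hand: [-1, -1, -1, -1, -1, -1, -1, -1, -1, -1]
  travel:
    - [0.32, 0, -0.13]
    - [0, 0, 0]
    - [0, 0.3, 0]
    - [0, 0.3, 0]
    - [0, 0.3, 0]
    - [0, 0.3, 0]
    - [0, 0.2, 0]
    - [0, 0, 0]
    - [0, 0, 0]
    - [0, 0, 0]
  delta_rot:
    - [0, 0.06, -0.04]
    - [0, 0, 0]
    - [0, 0, 0]
    - [0, 0, 0]
    - [0, 0, 0]
    - [0, 0, 0]
    - [0, 0, 0]
    - [0, 0, 0]
    - [0, 0, 0]
    - [0, 0, 0]

```text
t: 35.45
eef_pos: [0.4655, -0.2895, 0.0239]
orientation: [[0.017, 0.003, 1.0], [-1.0, -0.003, 0.017], [0.003, -1.0, 0.003]]
ft_force: [-0.5, 0.2, -0.7]
opening: 0.0097
```

move_arm:
  hand: [-1, -1, -1, -1, -1, -1, -0.6, -0.4, -0.1, 0.1]
  travel:
    - [0, 0.06, -0.04]
    - [0, 0.06, -0.04]
    - [0, 0.06, 0]
    - [0, 0.04, 0]
    - [0, 0, 0]
    - [0, 0, 0]
    - [0, 0, 0]
    - [0, 0, 0]
    - [0, 0, 0]
    - [0, 0, 0]
  delta_rot:
    - [0, 0, 0]
    - [0, 0, 0]
    - [0, 0, 0]
    - [0, 0, 0]
    - [0, 0, 0]
    - [0, 0, 0]
    - [0, 0, 0]
    - [0, 0, 0]
    - [0, 0, 0]
    - [0, 0, 0]

```text
t: 36.28
eef_pos: [0.4638, -0.2897, 0.0196]
orientation: [[0.017, 0.003, 1.0], [-1.0, -0.003, 0.017], [0.003, -1.0, 0.003]]
ft_force: [-1.3, -0.4, -0.5]
opening: 0.0467
```

move_arm:
  hand: [0.1, 0.1, 0.1, 0.1, 0.1, 0.1, 0.1, 0.1, 0.1, 0.1]
  travel:
    - [0, 0, 0]
    - [0, 0, 0]
    - [0, -0.3, 0]
    - [0, -0.6, 0]
    - [0, -1, 0]
    - [0, -1, 0]
    - [0, -1, 0]
    - [0, -1, 0]
    - [0, -1, 0]
    - [-1, -1, 0]
  delta_rot:
    - [0, 0, 0]
    - [0, 0, 0]
    - [0, 0, 0]
    - [0, 0, 0]
    - [0, 0, 0]
    - [0, 0, 0]
    - [0, 0, 0]
    - [0, 0, 0]
    - [0, 0, 0]
    - [0, 0, 0]

```text
t: 37.12
eef_pos: [0.4627, -0.2733, 0.1596]
orientation: [[0.011, 0.005, 1.0], [-1.0, -0.007, 0.011], [0.007, -1.0, 0.005]]
ft_force: [-0.4, -1.2, 0.6]
opening: 0.0471
```

move_arm:
  hand: [0.1, 0.1, 0.1, 0.1, 0.1, 0.1, 0.1, 0.1, 0.1, 0.1]
  travel:
    - [-1, -1, 0]
    - [-0.5, -1, 0]
    - [0, -1, 0]
    - [0, 0, 0]
    - [0, 0, 0]
    - [0, 0, 0]
    - [0, 0, 0]
    - [0, 0, 0]
    - [0, 0, 0]
    - [0, 0, 0]
  delta_rot:
    - [0, 0, 0]
    - [0, 0, 0]
    - [0, 0, 0]
    - [0, 0, 0]
    - [0, 0, 0]
    - [0, 0, 0]
    - [0, 0, 0]
    - [0, 0, 0]
    - [0, 0, 0]
    - [0, 0, 0]

```text
t: 37.95
eef_pos: [0.4619, -0.239, 0.2167]
orientation: [[0.017, 0.002, 1.0], [-1.0, -0.003, 0.017], [0.003, -1.0, 0.002]]
ft_force: [-0.8, 0.8, -0.0]
opening: 0.0467
```

```bash
python3 - <<'E'
from h import *
s=sensors.state();print(s["t"],s["eef_pos"].round(4),s["opening"])
m=cam("wrist");im,dep=viewer.get_image("wrist")
A=cloud(m,dep,np.ones(dep.shape,bool));C=im[dep>0].astype(int)
k=(abs(A[:,0]-.462)<.04)&(A[:,1]>-.37)&(A[:,1]<-.17)&(A[:,2]>.025)&(A[:,2]<.06)
P=A[k&(C.max(1)<60)];u,sv,vt=np.linalg.svd(P[:,:2]-P[:,:2].mean(0),full_matrices=False);d=vt[0]*np.sign(vt[0,1]);print("mean",P.mean(0),"dir",np.degrees(np.arctan2(d[1],d[0])),"z",np.percentile(P[:,2],[5,50,95]),"y ext",np.percentile(P[:,1],[1,99]))
Q=A[(C[:,0]>C[:,2]+35)&k];print("tuft max y",Q[:,1].max(),Q.mean(0))
ti,td=viewer.get_image("top");mt=cam("top");e=np.load("top0.npz")
B=cloud(mt,td,np.ones(td.shape,bool));B0=cloud(mt,e["dep"],np.ones(td.shape,bool))
for X,l in((B0,"before"),(B,"now")):
    r=X[(np.hypot(X[:,0]-.5,X[:,1]-.133)<.045)&(X[:,2]>.09)];print("disp",l,r.mean(0).round(4),np.percentile(r[:,2],95),len(r))
dif=np.abs(ti.astype(int)-e["im"]).max(2)>60
save("fin.png",np.hstack([cv2.resize(im,(400,300)),cv2.resize(ti[110:290,130:370],(400,300))]))
E
```

```text
37.95 [ 0.4619 -0.239   0.2167] 0.046696351661383875
mean [ 0.46238495 -0.28817296  0.03907646] dir 90.9030997311731 z [0.03769106 0.03914746 0.04043378] y ext [-0.34105198 -0.23707321]
tuft max y -0.1891614394021251 [ 0.46214142 -0.19911296  0.0375549 ]
disp before [0.5015 0.1361 0.1076] 0.11510380545441382 273
disp now [0.5014 0.1362 0.1074] 0.11499355947012134 273
```

View pics/fin.png

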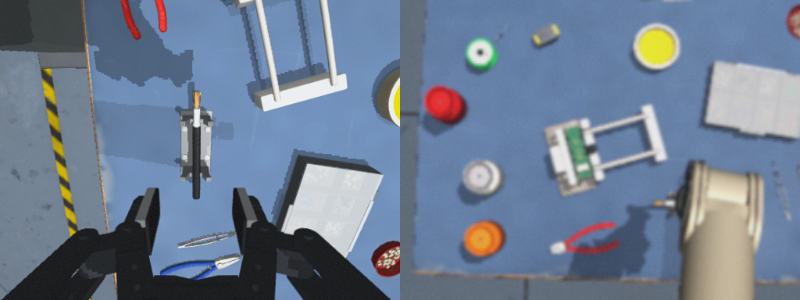

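The brush lies in both notches as at the start: left half, (197,150), at z, angle and y equal to the first measurement. The dispenser is unmoved with its dish up. One last look at the vice before handing in.

move_arm:
  hand: [0.1, 0.1, 0.1, 0.1, 0.1, 0.1, 0.1, 0.1, 0.1, 0.1]
  travel:
    - [-0.87, 0, 0.58]
    - [-0.87, 0, 0.58]
    - [-0.87, 0, 0.58]
    - [-0.87, 0, 0.58]
    - [-0.87, 0, 0.58]
    - [-0.87, 0, 0.58]
    - [-0.87, 0, 0.58]
    - [-0.87, 0, 0.58]
    - [0, 0, 0]
    - [0, 0, 0]
  delta_rot:
    - [0, 0, 0]
    - [0, 0, 0]
    - [0, 0, 0]
    - [0, 0, 0]
    - [0, 0, 0]
    - [0, 0, 0]
    - [0, 0, 0]
    - [0, 0, 0]
    - [0, 0, 0]
    - [0, 0, 0]

```text
t: 38.88
eef_pos: [0.5531, -0.0968, 0.217]
orientation: [[0.02, 0.003, 1.0], [-1.0, -0.003, 0.02], [0.003, -1.0, 0.003]]
ft_force: [-0.5, 0.0, -1.0]
opening: 0.0469
```

```bash
python3 - <<'E'
from h import *
m=cam("wrist");im,dep=viewer.get_image("wrist");s=sensors.state();print(s["t"],s["eef_pos"])
a=np.radians(17);ex=np.array([np.cos(a),np.sin(a)]);ey=np.array([-np.sin(a),np.cos(a)])
A=cloud(m,dep,np.ones(dep.shape,bool));X=A[:,:2]@ex*1000;Y=A[:,:2]@ey*1000;Z=A[:,2]*1000
for zl,zh,l in((62,70,"tops"),(44,50,"end"),(55,61.5,"board")):
    for x0 in(472,500,545,562):
        k=(Z>zl)&(Z<zh)&(abs(X-x0)<5)&(Y>-375)&(Y<-150);y=np.sort(Y[k])
        if len(y)<5: continue
        g=np.split(y,np.nonzero(np.diff(y)>4)[0]+1)
        print(l,x0,[(float(round(q[0],1)),float(round(q[-1],1))) for q in g if len(q)>4],"z",np.median(Z[k]).round(1))
E
```

```text
38.9333 [ 0.55242124 -0.09833904  0.21688595]
tops 472 [(-236.0, -216.6), (-187.4, -170.4)] z 66.5
tops 500 [(-236.1, -216.8), (-187.4, -151.4)] z 65.9
tops 545 [(-236.1, -217.4), (-187.2, -151.9)] z 66.6
tops 562 [(-236.5, -217.3), (-187.1, -170.6)] z 66.7
end 472 [(-362.0, -341.7), (-234.0, -223.9)] z 47.7
end 500 [(-361.2, -341.9)] z 47.8
end 545 [(-361.4, -341.4)] z 47.8
end 562 [(-362.3, -341.6), (-234.3, -225.5)] z 47.8
board 472 [(-234.5, -221.6), (-217.1, -187.9)] z 58.3
board 500 [(-217.1, -187.9)] z 58.5
board 545 [(-322.0, -310.7), (-300.0, -290.3), (-282.1, -270.4), (-266.1, -250.1), (-231.0, -223.2), (-217.6, -187.7), (-169.8, -164.4)] z 58.4
board 562 [(-234.3, -222.0), (-217.9, -187.5)] z 58.4
```

The jaw and board are where they were when snug, with the board flat. Handing in.

```bash
python3 -c "
from workcell import env
print(env.finish_job())"
```

```text
the job is handed in; nothing more can be done
None
```

I carried out every step of the job and handed it in at about 39 s of the 72 s. The job gave no verdict, so what follows rests on my own measurements.

- **Vice:** I pushed the sliding jaw with closed fingers until the force rose to about 14 N with no more motion. The jaw face measured y ≈ 34.5 mm, which is the snug position. After brushing, the jaw's rear edge read within about 1 mm of that, and the board was flat.
- **Pump:** I dipped the brush tip in the white dispenser's dish and pressed until the force passed the 5.6 N at the stop, reaching 8.5 N. Afterwards the dish was up and the dispenser had moved less than 1 mm.
- **Brushing:** I brushed from the header end to the far end at about 4 N, with a peak reading of 5.7 N against the 9 N limit. I did not see the joints under the tip: the row lay out of the wrist camera's view. The positions come from the earlier fit, with the tip aimed within about 2 mm of each end against the 11 mm allowed.
- **Slant:** I slanted the brush 30° from vertical towards the sliding jaw, not towards +x, because of the arm's joint limits. It stayed clear of the header, knob and jaw.
- **Brush and surroundings:** The brush is back in both notches within about 2 mm and 0.5° of where it started, and the gripper is clear of everything. In the last top picture the spool, cup and side cutter look as they did at the start. The tweezers were only partly in view there; in the last wrist picture they looked undisturbed. I did not measure any of these tools.

One thing disagreed: the tip met the dish about 3 mm lower than I had worked out. I therefore judged each contact by force, not by height.

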